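Load the candle carrier, fit its handle rod and lift it

TASK

Load the small wooden carrier on the shop counter: set one candle jar upright in each of its two cells, lowering them in rather than dropping them, then slide the loose handle rod through the eyes of both end boards, so that the knob stays outside one board and the tip sticks out past the other. Take the rod between the boards and lift the loaded carrier level by it, about 6 cm clear of the counter, and finish while still holding it there. Leave the lotus candle, the books and the cup alone.

Things in the scene. Friction and masses are not known exactly. Their poses are not given: they have to be found in the camera images.
- carrier: Loose wooden carrier, 170 long (y) x 84 (x) x 149 high, 0.32 kg; origin: centre of underside. End boards 12 thick, outer faces y = +-85: 84 wide up to z 70, stepping in to 42 wide at the top. Floor 8 thick, cross divider 6 thick at y = 0 (top 52), side rails 6 thick (inner faces x = +-36, top 42). A round eye, 18 diameter, runs along y through each end board at x = 0, z = 128 (brass trim ring).
- eye_a (a point): Centre of the eye in the end board on the -y side of the carrier (y = -79, z = 128 in its frame), at mid-thickness of the board; axes as the carrier's.
- eye_b (a point): Centre of the eye in the end board on the +y side (y = +79, z = 128).
- cell_a (a point): Centre of the floor of the cell on the carrier's -y side (y = -38, floor 8 above the underside). The cell is 70 (y) x 72 (x) and open at the top.
- cell_b (a point): Centre of the floor of the cell on the carrier's +y side (y = +38).
- rod: Loose wooden handle rod, 45 g, lying level on the rest, axis 49 above the counter. Origin: on the axis at the knob shoulder; x runs from knob to tip. Round shaft 14 diameter, 205 long, last 6 tapered to 7; the knob is a cylinder 22 diameter, 22 long (x = -22 to 0), too big for the eyes. Loose in the eyes (2 play all round), so the carrier can swing on it when lifted.
- rod_tip (a point): The centre of the tapered free end of the rod (x = +205 on the rod).
- rod_knob (a point): The middle of the rod's knob (x = -11 on the rod).
- rest: Fixed low dark-wood rest: board 80 x 150 x 8 with two cheeks 68 wide, 14 thick across it at y = +-55, tops 53 above the counter, a flared notch in the middle of each. The rod lies in the notches (x = 0) along the rest's y axis, tip towards +y, the knob overhanging the -y cheek by 28 to 48. Origin: centre of the underside.
- jar_a: Candle jar with lid, upright cylinder 54 in diameter and 85 high (brass lid the top 18), about 0.17 kg, standing on the counter. Origin: centre of its underside, z up.
- jar_b: The other candle jar, exactly alike (54 diameter, 85 high); either jar may go in either cell.
- lotus: Bystander: lotus-flower candle, 100 wide, 55 high. Origin: centre of its underside.
- books: Bystander: two books stacked, about 150 x 200 x 36. Origin: centre of the underside.
- cup: Bystander: white paper cup, 72 wide, 78 high. Origin: centre of the underside.
Mind the look-alikes: they are no part of the job. There is more than one size of the rod; the job needs the smaller.

How it is judged:
By the outcome, as a careful person would: the job done as asked, in the order asked, and still so for the second after the job is handed in, while the arm keeps its last pose, push and grip.
It also fails if it takes over 72 s, if anything falls off the work surface, if the arm or the gripper's body presses on something with over 40 N, if the wrist force passes 120 N, or if a joint passes its speed limit or range.

ROBOT

A 6-joint arm with a two-finger parallel gripper is mounted at the origin on the work surface. World frame = base frame: x ahead of the robot, y to its left, z up, the work surface at z = 0. Lengths are in m, angles in rad, forces in N, time in s.
With the tool pointing down it reaches from about 0.225 to 0.875 m from the base axis. Payload 3.4 kg.
Tool frame: the origin (TCP) lies at the very end of the fingers, on their centre line; the grasp point (between the pads) lies 19 mm behind it (grasp_offset is the distance from the TCP to the grasp point, in m); y points along the fingers, z is the direction in which the jaws open and shut, and the axes are right-handed (so a half turn about y gives the same grasp; the last joint's range is limited). The gripper opens to 85 mm and grips with 20 to 120 N. Pads are 22 mm wide; open, the fingers measure 114 mm over their backs; the gripper's body (76 mm by 85 mm) begins 54 mm behind the grasp point. The pads swing forward as they close: fully open they stand 13 mm farther back than shut.
Start: joints at [-1.448, 0.276, 1.505, -0, 1.361, -0.121], TCP at [0.139, -0.558, 0.231] pointing down, gripper open.
Joint ranges: [-2.89, 2.89], [-0.75, 2.08], [0.22, 2.7], [-1.18, 4.32], [0.11, 2.71], [-2.7, 2.7]. Speed limits (rad/s): [2.57, 2.57, 3.14, 3.14, 3.14, 3.14].

INTERFACE

Orientations are given as a unit quaternion [w, x, y, z].
In Python, from rig import get_state, get_image, sign_off, grasp_offset gives the robot as it stands.
- The arm moves only by the shell command python3 -m jog 'ROWS' [FORCE]. ROWS is JSON, one flat list of numbers, 7 for each row, row after row: the closure in counts, from 0 (fully open) to 255 (shut), then the shift along the tool's x, y, z in cm, then the turn, a rotation vector about the tool's x, y, z in units of 8 degrees (1.0 is 8 degrees). In form: [jaw, tx, ty, tz, rx, ry, rz, jaw, tx, ty, tz, rx, ry, rz, ...]. A call has 1 to 12 rows; each row is the pose to reach, as a shift and turn from the pose commanded when the call began, along the tool's axes at that moment; what a row does not reach only later rows make up. A row lasts 1/8 s, in which the tool goes at most 62.5 mm and 10.7 degrees, less where a joint would pass 70% of its speed; a pose out of reach is approached as far as the arm can. A call with a gripper value outside its range is refused whole. The fingers move at their own pace and stop on an object; FORCE is the grip in N (left out, the last holds). Time passes only in rows, so rows that repeat a pose let the fingers close. It gives the time, the measured TCP pose, the force and the opening at its end, in the units of the state.
- get_state(): the state, without advancing time (a new reading comes with each control period).
- get_image(name): name is "scene" or "top" or "wrist"; returns a dict with "color" (420x560x3 uint8, blue, green, red), "mtx" (3x3 intrinsics, pixels), "R" (3x3) and "t" (3): a world point X has camera coordinates R X + t; the wrist camera has in their place "tool_from_camera" (4x4, takes a point from camera to tool coordinates, whose origin is the TCP and whose axes are the tool frame's). Camera axes: x right, y down, z forward; pixel columns grow to the right and rows downward; lengths in m; the calibration is good to about 2 mm. A picture is of the moment at which its call begins: read the wrist's pose just before it. There is no depth.
- sign_off(): hands the job in, once; it reports no verdict.
The state is a dict: "clock": time; "qpos": joint angles; "qd": joint speeds; "effort": joint torques, N m; "position": TCP position; "ee_rot": TCP orientation; "contact_force": force on the tool from outside, world axes, zero at the start; "moment": the same for the moment, N m; "width": finger opening in m.
Only numpy, scipy, OpenCV 4.12 (cv2) and the standard library are available. Lean on these libraries where they do the work, as an engineer would, in place of code of your own. Each camera call takes 0.05 s, during which the arm holds its last target.

## Working session

There is one attempt and no reset: what is moved stays moved. The work goes in short steps, Python scripts to look and compute and a shell command to move; the robot and the scene stay as the last step left them, time stands still between calls to the robot, and variables do not carry over. Pictures are saved under pics/ and viewed, and the job is handed in when it is done.

```bash
ls; mkdir -p pics; python3 - <<'E'
from rig import *
import cv2
print(get_state(), grasp_offset if not callable(grasp_offset) else grasp_offset())
for n in ["scene","top","wrist"]:
    d=get_image(n); cv2.imwrite(f"pics/{n}0.png",d["color"]); print(n,{k:(v.tolist() if hasattr(v,'tolist') else v) for k,v in d.items() if k!="color"})
E
```

```text
pics
{'clock': 0.0, 'qpos': array([-1.44798400e+00,  2.76604294e-01,  1.50615509e+00, -6.83852764e-06,
        1.36072909e+00, -1.20976805e-01]), 'qd': array([-1.26773613e-03, -3.40018674e-04, -1.31299589e-03,  4.09525557e-04,
       -9.17770641e-05,  1.97902894e-04]), 'effort': array([-1.15051389e-03, -4.16774082e+01, -2.45801014e+01,  2.25113121e-05,
        1.09602395e-02, -9.49478277e-06]), 'position': array([ 0.13873181, -0.5574464 ,  0.23042569]), 'ee_rot': array([ 0.08597667, -0.08598263,  0.70252998, -0.70118944]), 'contact_force': array([ 0.06936255, -0.5295408 , -0.10346555]), 'moment': array([-0.03207719,  0.010229  , -0.00459681]), 'width': 0.08586855961864316} 0.0187
scene {'mtx': [[446.18314860760296, 0.0, 278.62926207072746], [0.0, 446.18314860760296, 206.304143322259], [0.0, 0.0, 1.0]], 'R': [[0.7630761888583029, 0.6461021512282281, -0.016332182210097416], [0.5211529695447039, -0.6300579597888153, -0.5756965777573222], [-0.3822490187459279, 0.43078878523588743, -0.8175002814572995]], 't': [-0.41481295718137745, -0.24056964949290882, 1.7894808120145824]}
top {'mtx': [[492.37976216910374, 0.0, 275.1001732755751], [0.0, 492.37976216910374, 206.87673913276868], [0.0, 0.0, 1.0]], 'R': [[-0.030467921071845833, -0.9995139298999551, 0.006603765706560341], [-0.9856461288038009, 0.028946290717074233, -0.16632444506987945], [0.16605244520825485, -0.011576536168906137, -0.9860489689922551]], 't': [0.004419742999228967, 0.5665860874912405, 1.5962975265507784]}
wrist {'mtx': [[324.02332471405737, 0.0, 282.882167736907], [0.0, 324.02332471405737, 208.2737747490983], [0.0, 0.0, 1.0]], 'tool_from_camera': [[0.00075293277215982, 0.9561997713478867, 0.2927139053179507, -0.07528360377374772], [0.0006531049777077933, -0.29271439606673133, 0.9561996945142648, -0.14151198084569963], [0.9999995032729392, -0.0005287811781214205, -0.0008448930920319811, -0.0013856501086919604], [0.0, 0.0, 0.0, 1.0]]}
```

View pics/scene0.png

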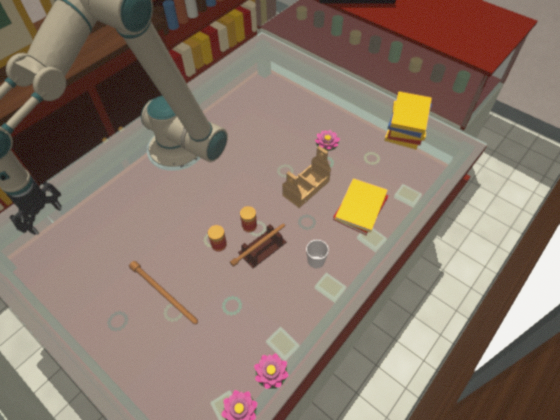

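View pics/top0.png

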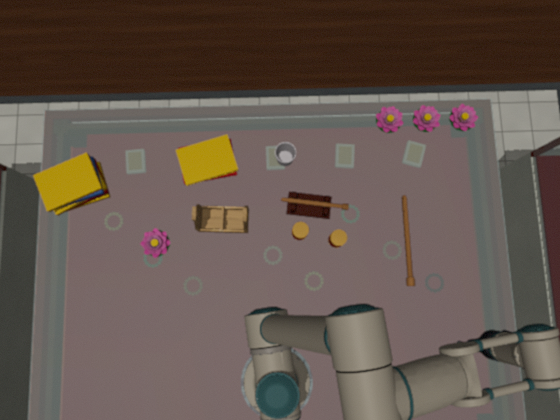

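View pics/wrist0.png

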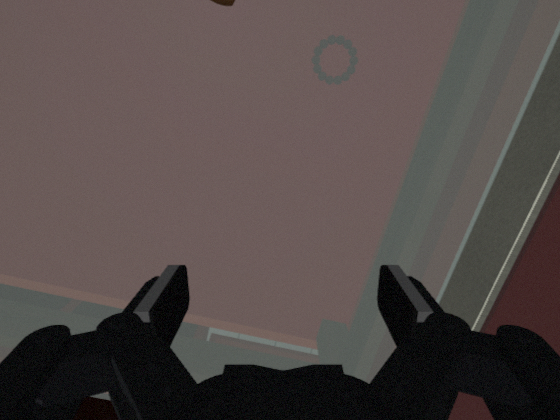

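Candidates: the rod is either the one on the rest (top 315,204) or the long one lying on the counter (top 408,240). The description (smaller, on the rest) picks the first. The jars are at top (300,231) and (338,238), with no third one. The carrier is at top (220,218). Next I'll take close crops.

```bash
cat > h.py <<'E'
from rig import *
import cv2, numpy as np
from scipy.spatial.transform import Rotation as Rn
def ray(d,u,v):
    k=np.linalg.inv(d["mtx"])@[u,v,1]; R=np.array(d["R"]);t=np.array(d["t"])
    return -R.T@t, R.T@k
def plane(d,u,v,z):
    o,r=ray(d,u,v); return o+r*(z-o[2])/r[2]
def proj(d,X):
    p=np.array(d["mtx"])@(np.array(d["R"])@np.array(X)+d["t"]); return p[:2]/p[2]
def two(da,pa,db,pb):
    o1,r1=ray(da,*pa);o2,r2=ray(db,*pb)
    A=np.array([r1,-r2]).T; s=np.linalg.lstsq(A,o2-o1,rcond=None)[0]
    a=o1+s[0]*r1;b=o2+s[1]*r2
    return (a+b)/2,np.linalg.norm(a-b)
def wristcam():
    s=get_state(); d=dict(get_image("wrist"))
    q=s["ee_rot"]; Rt=Rn.from_quat([q[1],q[2],q[3],q[0]]).as_matrix(); T=np.eye(4);T[:3,:3]=Rt;T[:3,3]=s["position"]
    W=np.linalg.inv(T@np.array(d["tool_from_camera"])); d["R"]=W[:3,:3]; d["t"]=W[:3,3]; return d
def tool():
    s=get_state();q=s["ee_rot"]; return np.array(s["position"]),Rn.from_quat([q[1],q[2],q[3],q[0]]).as_matrix()
def crop(im,x0,y0,x1,y1,f,name): cv2.imwrite(name,cv2.resize(im[y0:y1,x0:x1],None,fx=f,fy=f,interpolation=cv2.INTER_CUBIC))
def rows(target,Rt):
    p,R=tool(); print("shift cm",(R.T@(np.array(target)-p)*100).round(2),"rot",(Rn.from_matrix(R.T@Rt).as_rotvec()/np.radians(8)).round(3))
def down(yaw):
    # tool y = down, jaw axis z = (cos,sin yaw)
    y=np.array([0,0,-1.]);z=np.array([np.cos(yaw),np.sin(yaw),0]);return np.array([np.cross(y,z),y,z]).T
E
python3 - <<'E'
from h import *
t=get_image("top");s=get_image("scene")
crop(t["color"],180,180,360,260,4.4,"pics/tc.png"); crop(s["color"],190,130,350,270,4.8,"pics/sc.png")
print(tool()[1].round(2))
hsv=cv2.cvtColor(t["color"],cv2.COLOR_BGR2HSV)
print(hsv[231,300],hsv[238,338],hsv[204,330])
E
```

```text
[[-0.97 -0.    0.24]
 [-0.24  0.   -0.97]
 [-0.   -1.   -0.  ]]
[ 20 165 167] [ 20 164 165] [ 15 158 126]
```

View pics/tc.png

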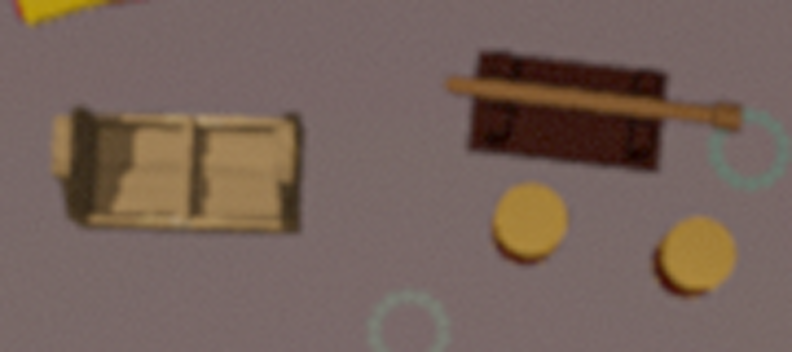

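View pics/sc.png

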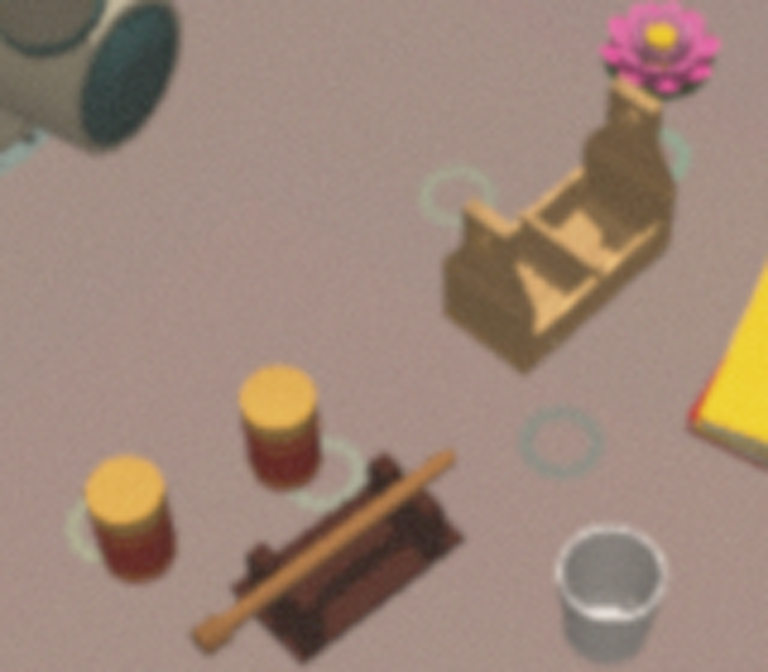

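```bash
python3 - <<'E'
from h import *
t=get_image("top");s=get_image("scene")
for d,n in((t,"top"),(s,"scene")):
    hsv=cv2.cvtColor(d["color"],cv2.COLOR_BGR2HSV)
    m=cv2.inRange(hsv,(17,150,140),(24,255,255))
    if n=="top": m[:215]=0;m[:,:280]=0;m[270:]=0;m[:,360:]=0
    else: m[:200]=0;m[:,:200]=0;m[250:]=0;m[:,265:]=0
    k,l,st,c=cv2.connectedComponentsWithStats(m)
    for i in range(1,k):
        if st[i,4]>60: print(n,st[i],c[i],plane(d,*c[i],.085).round(4))
f=lambda x,y:(x/4.4+180-.4,y/4.4+180-.4)
g=lambda x,y:(x/4.8+190-.4,y/4.8+130-.4)
a=plane(t,*f(446,84),.049);b=plane(t,*f(742,118),.049);print("rod tip/knob end",a,b,np.linalg.norm(a-b))
a=plane(s,*g(452,457),.049);b=plane(s,*g(200,636),.049);print("rod scene",a,b,np.linalg.norm(a-b))
for p in((92,117),(297,118),(90,226),(297,230)): print("rail",plane(t,*f(*p),.042).round(4))
for p,q in(((285,148),(487,218)),((62,148),(635,97))): print("board top",two(t,f(*p),s,g(*q)))
for nm,p in(("restA",(482,52)),("B",(664,74)),("C",(657,170)),("D",(470,150))): print(nm,plane(t,*f(*p),.008))
E
```

```text
top [292 223  16  15 183] [300.09289617 229.84153005] [ 0.4824 -0.0907  0.085 ]
top [331 230  16  16 186] [338.2311828  237.25268817] [ 0.4547 -0.2129  0.085 ]
scene [241 207  14  13 140] [247.47142857 213.28571429] [ 0.4877 -0.0932  0.085 ]
scene [209 226  14  14 151] [215.59602649 232.45033113] [ 0.4587 -0.2151  0.085 ]
rod tip/knob end [ 0.59337898 -0.03296363  0.049     ] [ 0.56058449 -0.25666045  0.049     ] 0.22608792060424285
rod scene [ 0.59553256 -0.03322432  0.049     ] [ 0.55706881 -0.24944168  0.049     ] 0.21961193980564223
rail [0.577  0.2369 0.042 ]
rail [0.5717 0.0811 0.042 ]
rail [0.4937 0.2388 0.042 ]
rail [0.486  0.0829 0.042 ]
board top (array([0.53095802, 0.08441192, 0.1530812 ]), np.float64(0.001361259622108905))
board top (array([0.53789432, 0.24430874, 0.1463935 ]), np.float64(0.002201991739717118))
restA [ 0.62556694 -0.06291148  0.008     ]
B [ 0.6039292  -0.20432691  0.008     ]
C [ 0.52846874 -0.19517825  0.008     ]
D [ 0.54840363 -0.05087935  0.008     ]
```

```bash
python3 - <<'E'
from h import *
rows([.50,-.10,.27],down(np.radians(-2.4)))
E
```

```text
shift cm [-46.11  -3.87 -35.72] rot [ 2.000e-03 -9.204e+00 -2.000e-03]
```

```bash
python3 -m jog '[0,-46.1,-3.9,-35.7,0,-9.2,0, 0,-46.1,-3.9,-35.7,0,-9.2,0, 0,-46.1,-3.9,-35.7,0,-9.2,0, 0,-46.1,-3.9,-35.7,0,-9.2,0, 0,-46.1,-3.9,-35.7,0,-9.2,0, 0,-46.1,-3.9,-35.7,0,-9.2,0, 0,-46.1,-3.9,-35.7,0,-9.2,0, 0,-46.1,-3.9,-35.7,0,-9.2,0, 0,-46.1,-3.9,-35.7,0,-9.2,0, 0,-46.1,-3.9,-35.7,0,-9.2,0, 0,-46.1,-3.9,-35.7,0,-9.2,0, 0,-46.1,-3.9,-35.7,0,-9.2,0]' 40
python3 - <<'E'
from h import *
d=wristcam(); cv2.imwrite("pics/w1.png",d["color"]); p,R=tool();print(p,R.round(3))
E
```

```text
clock: 1.85
position: [0.4994, -0.1008, 0.2701]
ee_rot: [0.489, -0.49, 0.511, -0.51]
contact_force: [-0.5, -0.1, 0.1]
width: 0.0856
[ 0.49927614 -0.10107916  0.27018752] [[-0.043 -0.001  0.999]
 [-0.999 -0.001 -0.043]
 [ 0.001 -1.    -0.001]]
```

View pics/w1.png

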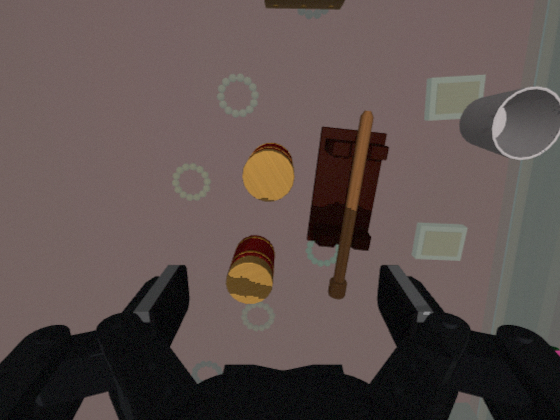

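```bash
python3 - <<'E'
from h import *
d=wristcam(); im=d["color"]
hsv=cv2.cvtColor(im,cv2.COLOR_BGR2HSV)
print(hsv[175,268],hsv[200,355],hsv[290,337])
m=cv2.inRange(hsv,(15,130,110),(27,255,255)); 
k,l,st,c=cv2.connectedComponentsWithStats(m)
for i in range(1,k):
    if st[i,4]>300:
        (x,y),r=cv2.minEnclosingCircle(np.argwhere(l==i)[:,::-1].astype(np.float32)); print(st[i],c[i],(x,y,r),plane(d,*c[i],.085).round(4),plane(d,x,y,.085).round(4))
print("tip",plane(d,367,113,.049),"knob end",plane(d,337,298,.049))
crop(im,320,100,400,310,3,"pics/rod1.png")
E
```

```text
[ 18 161 174] [ 14 158 129] [ 13 147  64]
[ 243  150   51   50 2036] [267.99115914 174.76473477] (267.79998779296875, 174.32000732421875, 26.241716384887695) [ 0.4845 -0.0883  0.085 ] [ 0.4844 -0.0878  0.085 ]
[228 262  45  25 659] [251.81335357 272.81790592] (250.0, 278.0, 22.561126708984375) [ 0.46   -0.1989  0.085 ] [ 0.4574 -0.2053  0.085 ]
tip [ 0.59254914 -0.03282955  0.049     ] knob end [ 0.56141949 -0.2585317   0.049     ]
```

View pics/rod1.png

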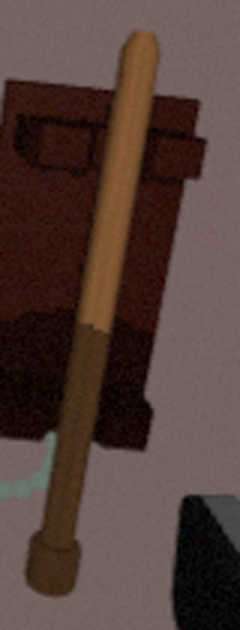

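```bash
python3 -m jog '[0,-25,-2,1,0,0,0, 0,-25,-2,1,0,0,0, 0,-25,-2,1,0,0,0, 0,-25,-2,1,0,0,0, 0,-25,-2,1,0,0,0, 0,-25,-2,1,0,0,0]'
python3 - <<'E'
from h import *
d=wristcam(); cv2.imwrite("pics/w2.png",d["color"]); p,R=tool();print(p,R.round(3))
np.savez("w2.npz",mtx=d["mtx"],R=d["R"],t=d["t"])
crop(d["color"],180,60,400,270,3,"pics/w2c.png")
E
```

```text
clock: 2.7
position: [0.5204, 0.1479, 0.2901]
ee_rot: [-0.489, 0.49, -0.51, 0.511]
contact_force: [0.6, -0.2, 0.6]
width: 0.0855
[0.52044352 0.1473269  0.29010307] [[-0.044 -0.     0.999]
 [-0.999 -0.001 -0.044]
 [ 0.001 -1.    -0.   ]]
```

View pics/w2.png

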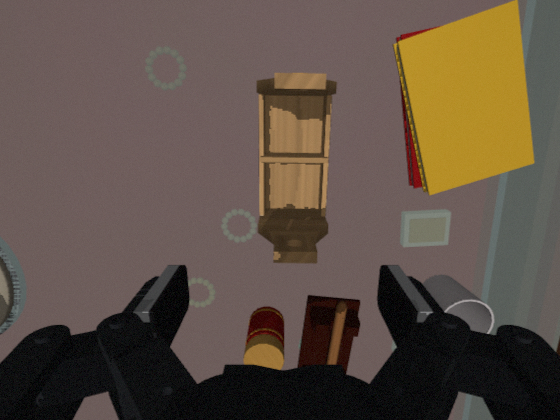

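View pics/w2c.png

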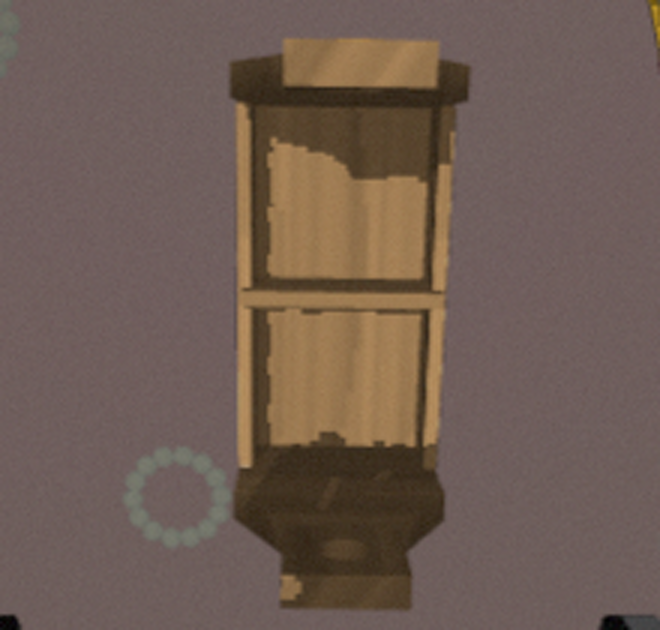

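```bash
python3 - <<'E'
from h import *
d=dict(np.load("w2.npz")); f=lambda x,y:(x/3+180-.33,y/3+60-.33)
P=lambda x,y,z:plane(d,*f(x,y),z).round(4)[:2]
F=[P(*p,.149) for p in((285,38),(440,41),(437,88),(283,82))]
N=[P(*p,.149) for p in((281,574),(410,574),(411,608),(280,607))]
print(F,N); a=np.mean(F,0);b=np.mean(N,0);print(a,b,a-b,np.linalg.norm(a-b),np.degrees(np.arctan2(*(a-b))),(a+b)/2)
print("div",P(242,298,.052),P(446,298,.052))
print("rails L",P(238,105,.042),P(238,465,.042),"R",P(455,130,.042),P(437,465,.042))
t=get_image("top");s=get_image("scene")
crop(t["color"],180,180,360,260,4.4,"pics/tc2.png");crop(s["color"],190,130,350,270,4.8,"pics/sc2.png")
c=(a+b)/2;v=(a-b)/np.linalg.norm(a-b)
for dd in(t,s):
  for y in(-.085,.085): print([proj(dd,[*(c+v*y+np.array([v[1],-v[0]])*x),.149]).round(1).tolist() for x in(-.021,.021)])
E
```

```text
[array([0.5183, 0.2526]), array([0.56, 0.25]), array([0.5591, 0.2382]), array([0.5172, 0.2415])] [array([0.509 , 0.0955]), array([0.5498, 0.0938]), array([0.55  , 0.0819]), array([0.5081, 0.084 ])]
[0.53865  0.245575] [0.529225 0.0888  ] [0.009425 0.156775] 0.15705805057366526 3.4403671652196883 [0.5339375 0.1671875]
div [0.4948 0.1693] [0.5743 0.1658]
rails L [0.4972 0.2408] [0.4878 0.0977] R [0.5792 0.2282] [0.5716 0.094 ]
[[245.0, 220.9], [245.6, 207.6]]
[[190.4, 219.2], [191.2, 205.9]]
[[285.8, 172.5], [295.0, 179.1]]
[[318.7, 145.3], [327.8, 151.3]]
```

View pics/tc2.png

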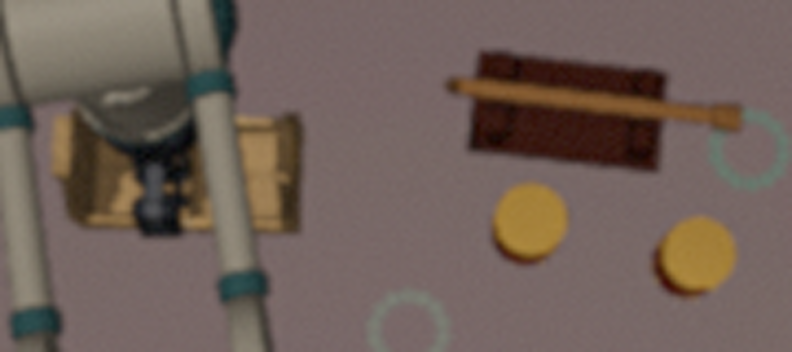

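```bash
cat >> h.py <<'E'
C=np.array([.534,.1668]);YAW=np.radians(-3.4);V=np.array([-np.sin(YAW),np.cos(YAW)])
def lean(deg,yaw=YAW): return down(yaw)@Rn.from_rotvec([0,0,np.radians(deg)]).as_matrix()
def tcp(g,R,off=.024): return np.array(g)+off*R[:,1]
E
python3 - <<'E'
from h import *
R=lean(20)
print(R.round(2))
rows(tcp([.4848,-.0905,.15],R),R);rows(tcp([.4848,-.0905,.066],R),R)
E
```

```text
[[-0.06  0.02  1.  ]
 [-0.94  0.34 -0.06]
 [-0.34 -0.94  0.  ]]
shift cm [23.06 16.29 -2.48] rot [0.02  0.1   2.505]
shift cm [23.06 24.69 -2.48] rot [0.02  0.1   2.505]
```

```bash
python3 -m jog '[30,23.1,16.3,-2.5,0,0.1,2.5, 30,23.1,16.3,-2.5,0,0.1,2.5, 30,23.1,16.3,-2.5,0,0.1,2.5, 30,23.1,16.3,-2.5,0,0.1,2.5, 30,23.1,16.3,-2.5,0,0.1,2.5, 30,23.1,16.3,-2.5,0,0.1,2.5, 30,23.1,16.3,-2.5,0,0.1,2.5, 30,23.1,16.3,-2.5,0,0.1,2.5]' 40
python3 - <<'E'
from h import *
d=wristcam(); cv2.imwrite("pics/w3.png",d["color"])
R=lean(20)
rows(tcp([.4848,-.0905,.066],R),R)
E
```

```text
clock: 3.85
position: [0.4862, -0.0802, 0.1282]
ee_rot: [0.567, -0.39, 0.59, -0.421]
contact_force: [0.4, 0.4, -0.0]
width: 0.075
shift cm [ 3.11  7.89 -0.07] rot [0.016 0.027 0.005]
```

View pics/w3.png

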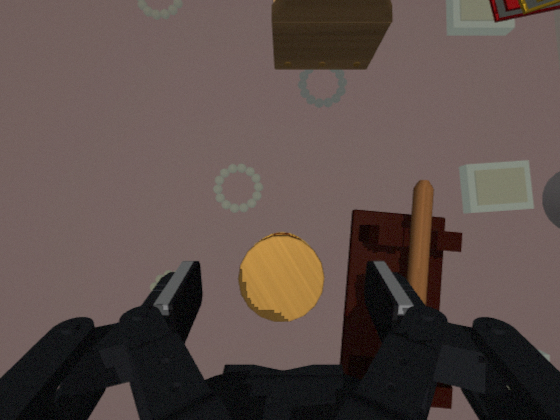

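```bash
python3 -m jog '[30,1.55,3.95,0,0,0,0, 30,3.1,7.9,0,0,0,0, 30,3.1,7.9,0,0,0,0, 255,3.1,7.9,0,0,0,0, 255,3.1,7.9,0,0,0,0, 255,3.1,7.9,0,0,0,0, 255,3.1,7.9,0,0,0,0, 255,3.1,7.9,0,0,0,0, 255,3.1,7.9,0,0,0,0]' 40
python3 - <<'E'
from h import *
p,R0=tool();R=lean(20)
print(p,get_state()["contact_force"])
j=np.array([.4848,-.0905,0]); cb=np.array([*(C+.036*V),.0])
for z in(.06,.17): rows(p+[0,0,z],R)
for z in (.17,.03,.012): rows(p+cb-j+[0,0,z],R)
E
```

```text
clock: 5.03
position: [0.4866, -0.0831, 0.0442]
ee_rot: [0.568, -0.389, 0.59, -0.422]
contact_force: [-0.3, -0.9, 7.4]
width: 0.0526
[ 0.4866166  -0.08307812  0.04418363] [-0.33169831 -0.93935909  7.39317255]
shift cm [-2.05 -5.64  0.  ] rot [0.003 0.022 0.004]
shift cm [-5.810e+00 -1.598e+01  1.000e-02] rot [0.003 0.022 0.004]
shift cm [-33.59  -5.88   3.49] rot [0.003 0.022 0.004]
shift cm [-28.81   7.28   3.48] rot [0.003 0.022 0.004]
shift cm [-28.2    8.97   3.48] rot [0.003 0.022 0.004]
```

```bash
python3 -m jog '[255,-2.0,-5.6,0,0,0,0, 255,-3.9,-10.8,0,0,0,0, 255,-5.8,-16,0,0,0,0, 255,-33.6,-5.9,3.5,0,0,0, 255,-33.6,-5.9,3.5,0,0,0, 255,-33.6,-5.9,3.5,0,0,0, 255,-33.6,-5.9,3.5,0,0,0, 255,-33.6,-5.9,3.5,0,0,0, 255,-33.6,-5.9,3.5,0,0,0, 255,-33.6,-5.9,3.5,0,0,0]'
python3 - <<'E'
from h import *
d=wristcam(); cv2.imwrite("pics/w4.png",d["color"])
s=get_image("scene");crop(s["color"],230,60,390,200,4.8,"pics/sc4.png")
p,R0=tool();print(p)
E
```

```text
clock: 6.28
position: [0.5369, 0.21, 0.2125]
ee_rot: [0.567, -0.39, 0.591, -0.421]
contact_force: [0.8, 0.4, -2.0]
width: 0.0531
[0.53731336 0.20914971 0.2126369 ]
```

View pics/w4.png

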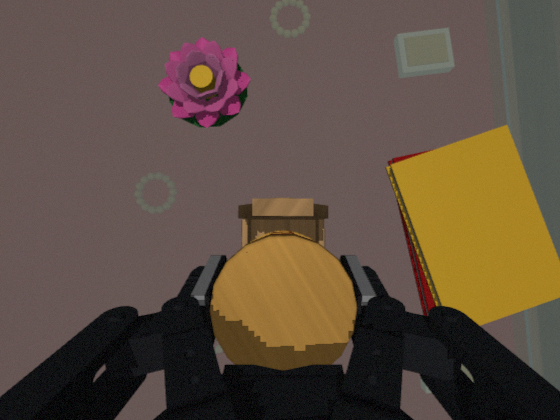

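View pics/sc4.png

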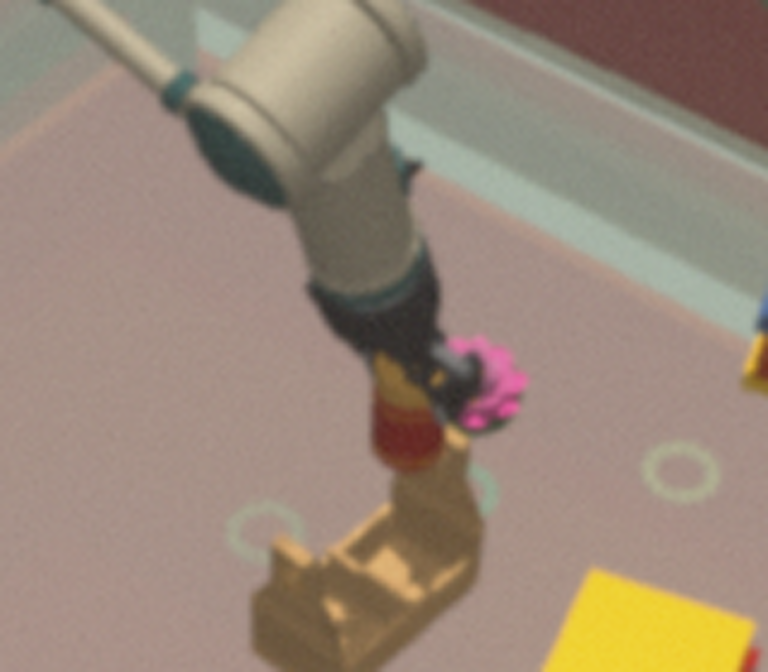

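```bash
python3 -m jog '[255,1.0,2.8,0,0,0,0, 255,2.0,5.6,0,0,0,0, 255,3.0,8.3,0,0,0,0, 255,3.9,10.8,0,0,0,0, 255,4.8,13.1,0,0,0,0, 255,4.8,13.1,0,0,0,0]'
python3 - <<'E'
from h import *
d=wristcam(); cv2.imwrite("pics/w5.png",d["color"])
s=get_image("scene");crop(s["color"],230,60,390,200,4.8,"pics/sc5.png")
p,R0=tool();print(p,get_state()["contact_force"])
E
```

```text
clock: 7.12
position: [0.5358, 0.2085, 0.0716]
ee_rot: [0.565, -0.39, 0.593, -0.421]
contact_force: [0.0, -0.3, -2.3]
width: 0.0536
[0.53782624 0.20919249 0.0738158 ] [-0.52707375 -0.36687055 -1.20402594]
```

View pics/w5.png

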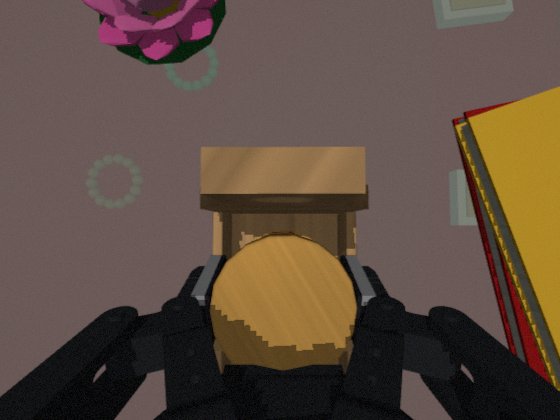

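View pics/sc5.png

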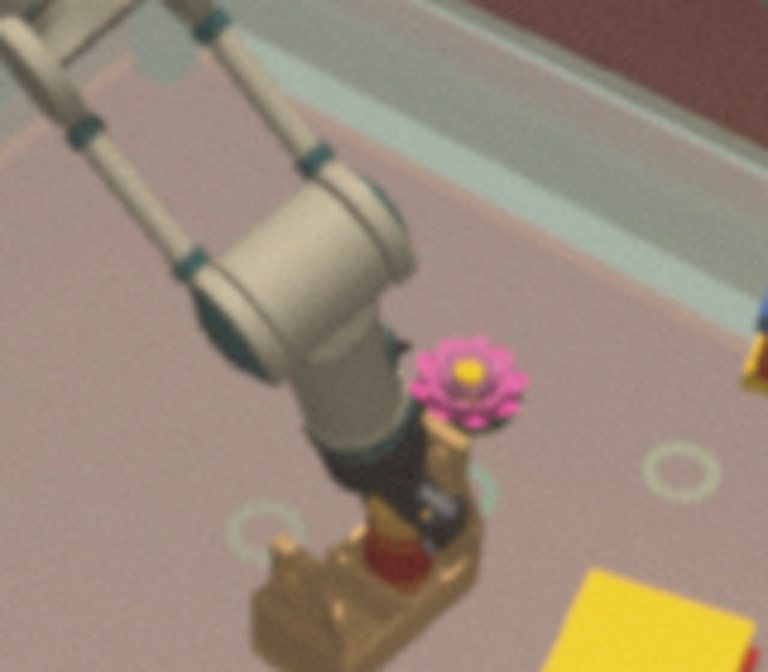

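```bash
python3 -m jog '[255,0.35,0.94,0,0,0,0, 255,0.68,1.88,0,0,0,0, 255,0.74,2.04,0,0,0,0, 255,0.74,2.04,0,0,0,0]'
```

```text
clock: 7.72
position: [0.5373, 0.2101, 0.0523]
ee_rot: [0.567, -0.39, 0.591, -0.421]
contact_force: [-1.7, -2.3, 4.7]
width: 0.0532
```

```bash
python3 -m jog '[120,0,0,0,0,0,0, 30,0,0,0,0,0,0, 30,0,0,0,0,0,0, 30,0,0,0,0,0,0, 30,-1.0,-2.8,0,0,0,0, 30,-2.7,-7.5,0,0,0,0, 30,-4.1,-11.3,0,0,0,0, 30,-5.1,-14.1,0,0,0,0, 30,-5.1,-14.1,0,0,0,0]'
python3 - <<'E'
from h import *
p,R0=tool();print(p); R=lean(-20)
j=np.array([.457,-.2135])
rows(tcp([*j,.16],R),R)
s=get_image("scene");crop(s["color"],230,60,390,200,4.8,"pics/sc6.png")
E
```

```text
clock: 8.85
position: [0.5389, 0.2099, 0.2039]
ee_rot: [0.569, -0.388, 0.59, -0.422]
contact_force: [0.3, -0.8, -0.8]
width: 0.0754
[0.53891408 0.20994454 0.20386845]
shift cm [43.19 -8.7  -5.83] rot [-0.024  0.024 -5.005]
```

View pics/sc6.png

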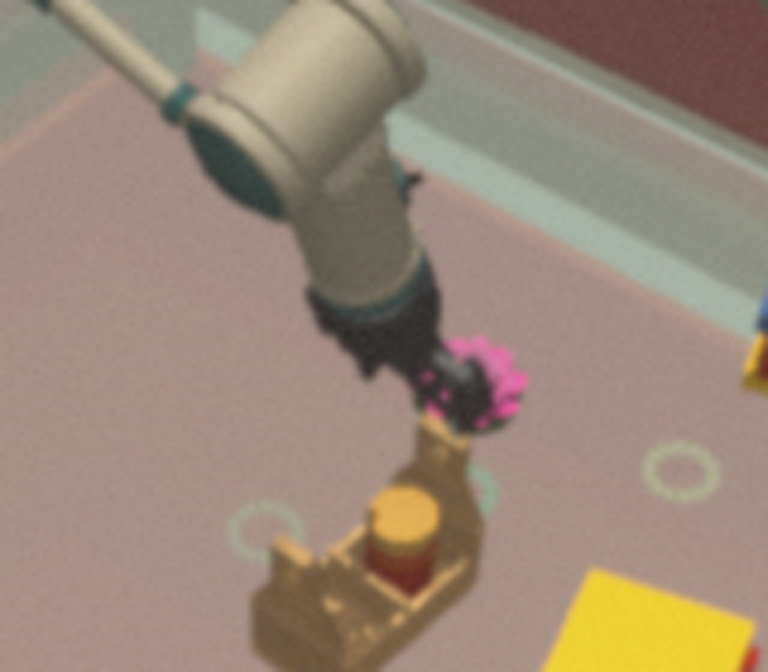

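```bash
python3 -m jog '[30,43.2,-8.7,-5.8,0,0,-5, 30,43.2,-8.7,-5.8,0,0,-5, 30,43.2,-8.7,-5.8,0,0,-5, 30,43.2,-8.7,-5.8,0,0,-5, 30,43.2,-8.7,-5.8,0,0,-5, 30,43.2,-8.7,-5.8,0,0,-5, 30,43.2,-8.7,-5.8,0,0,-5, 30,43.2,-8.7,-5.8,0,0,-5, 30,43.2,-8.7,-5.8,0,0,-5, 30,43.2,-8.7,-5.8,0,0,-5]'
python3 - <<'E'
from h import *
d=wristcam(); cv2.imwrite("pics/w7.png",d["color"])
R=lean(-20);p,_=tool();print(p)
rows(tcp([.457,-.2135,.066],R),R)
m=cv2.inRange(cv2.cvtColor(d["color"],cv2.COLOR_BGR2HSV),(15,130,60),(27,255,255))
k,l,st,c=cv2.connectedComponentsWithStats(m)
for i in range(1,k):
    if st[i,4]>400: 
        (x,y),r=cv2.minEnclosingCircle(np.argwhere(l==i)[:,::-1].astype(np.float32));print(st[i],c[i],plane(d,*c[i],.085),x,y,r,plane(d,x,y,.085))
E
```

```text
clock: 10.15
position: [0.4551, -0.2206, 0.1351]
ee_rot: [-0.389, 0.569, -0.422, 0.589]
contact_force: [-0.1, -0.0, -0.1]
width: 0.0752
[ 0.45529872 -0.22053884  0.1353622 ]
shift cm [-3.04  8.68  0.15] rot [ 0.004  0.043 -0.004]
[ 240  145   88   87 6020] [283.30664452 188.8513289 ] [ 0.45620017 -0.20463736  0.085     ] 283.5 189.0 45.21348190307617 [ 0.45630698 -0.20474674  0.085     ]
```

View pics/w7.png

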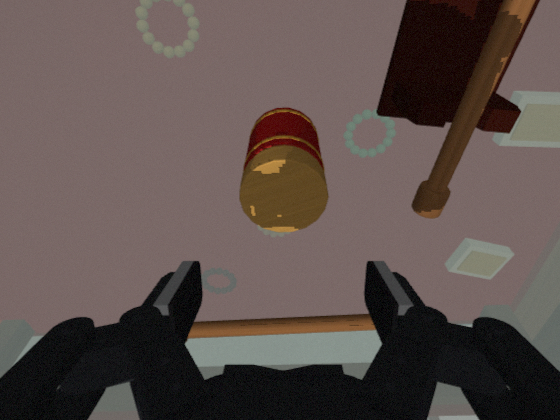

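```bash
python3 - <<'E'
from h import *
R=lean(-20);rows(tcp([.4565,-.211,.066],R),R)
s=get_image("scene");crop(s["color"],150,150,310,290,4.8,"pics/sc8.png")
t=get_image("top");crop(t["color"],280,180,400,270,6,"pics/tc8.png")
E
```

```text
shift cm [-3.27  8.59  0.09] rot [ 0.004  0.043 -0.004]
```

View pics/sc8.png

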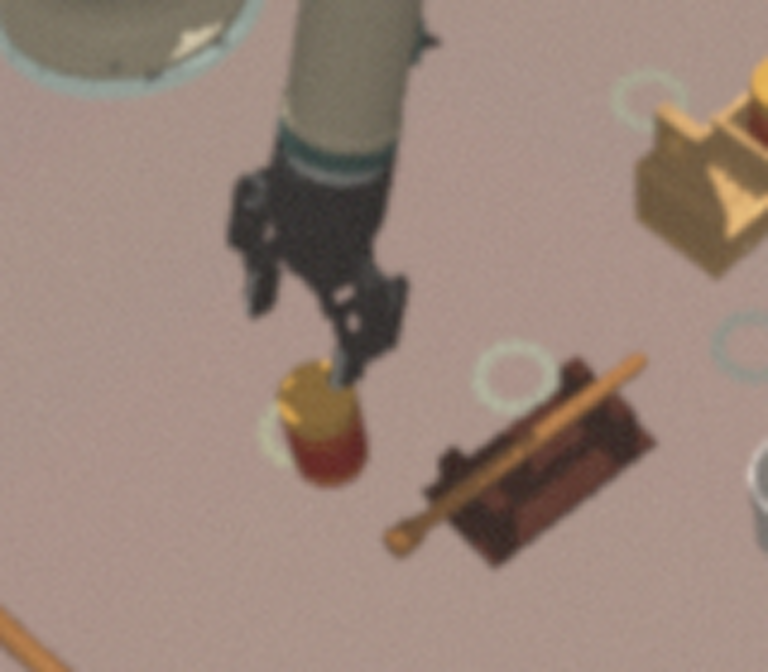

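View pics/tc8.png

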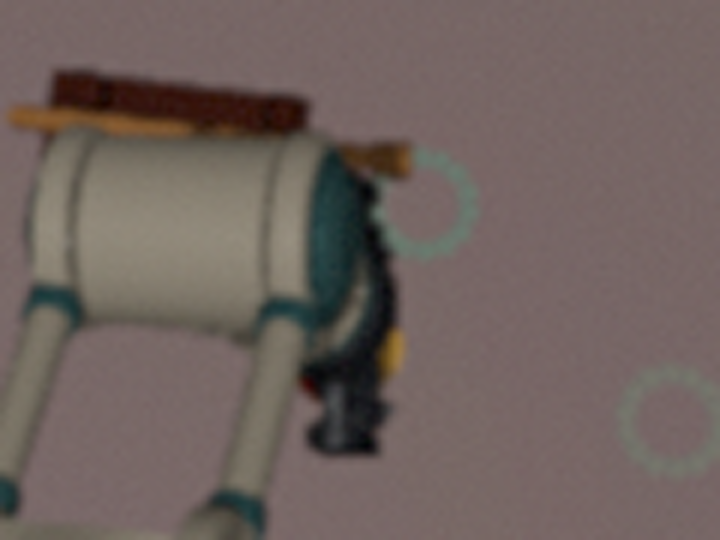

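```bash
python3 -m jog '[30,-1.1,2.9,0.1,0,0,0, 30,-2.2,5.8,0.1,0,0,0, 30,-3.3,8.6,0.1,0,0,0, 30,-3.3,8.6,0.1,0,0,0, 255,-3.3,8.6,0.1,0,0,0, 255,-3.3,8.6,0.1,0,0,0, 255,-3.3,8.6,0.1,0,0,0, 255,-3.3,8.6,0.1,0,0,0, 255,-3.3,8.6,0.1,0,0,0, 255,-3.3,8.6,0.1,0,0,0]' 40
python3 - <<'E'
from h import *
p,R0=tool();R=lean(-20)
print(p,get_state()["contact_force"])
d=wristcam(); cv2.imwrite("pics/w9.png",d["color"])
j=np.array([.4565,-.211,0]); ca=np.array([*(C-.036*V),.0])
for z in(.06,.17): rows(p+[0,0,z],R)
for z in (.17,.03,.01): rows(p+ca-j+[0,0,z],R)
E
```

```text
clock: 11.55
position: [0.4568, -0.2207, 0.0449]
ee_rot: [-0.389, 0.568, -0.421, 0.591]
contact_force: [-0.3, 2.8, 5.7]
width: 0.0532
[ 0.45678075 -0.22071472  0.04485216] [-0.28142948  2.76028912  5.73925154]
shift cm [ 2.06 -5.64  0.  ] rot [-0.012  0.021  0.007]
shift cm [ 5.830e+00 -1.597e+01  1.000e-02] rot [-0.012  0.021  0.007]
shift cm [-26.63 -27.81   5.62] rot [-0.012  0.021  0.007]
shift cm [-31.43 -14.66   5.61] rot [-0.012  0.021  0.007]
shift cm [-32.12 -12.78   5.61] rot [-0.012  0.021  0.007]
```

View pics/w9.png

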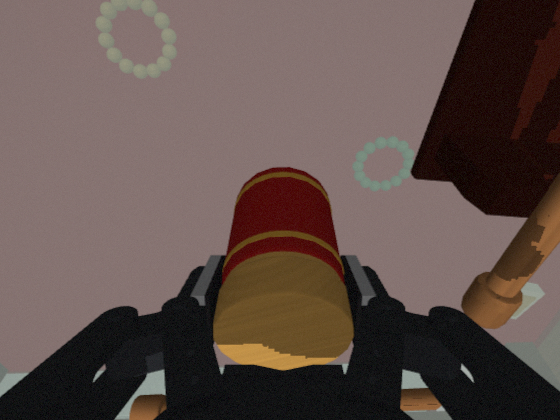

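```bash
python3 - <<'E'
from h import *
d=wristcam()
for v in(306,309,312,315): print(plane(d,285,v,.085).round(4))
E
```

```text
[ 0.4593 -0.1922  0.085 ]
[ 0.4592 -0.1938  0.085 ]
[ 0.4591 -0.1955  0.085 ]
[ 0.459  -0.1972  0.085 ]
```

```bash
python3 -m jog '[255,2.1,-5.6,0,0,0,0, 255,4.0,-10.8,0,0,0,0, 255,5.8,-16,0,0,0,0, 255,-26.6,-27.8,5.6,0,0,0, 255,-26.6,-27.8,5.6,0,0,0, 255,-26.6,-27.8,5.6,0,0,0, 255,-26.6,-27.8,5.6,0,0,0, 255,-26.6,-27.8,5.6,0,0,0, 255,-26.6,-27.8,5.6,0,0,0, 255,-26.6,-27.8,5.6,0,0,0, 255,-26.6,-27.8,5.6,0,0,0]'
python3 - <<'E'
from h import *
d=wristcam(); cv2.imwrite("pics/w10.png",d["color"])
s=get_image("scene");crop(s["color"],230,60,390,200,4.8,"pics/sc10.png")
p,R0=tool();print(p)
E
```

```text
clock: 13.02
position: [0.5309, 0.1204, 0.2133]
ee_rot: [-0.388, 0.569, -0.422, 0.59]
contact_force: [-0.3, -0.5, -1.1]
width: 0.0538
[0.53088694 0.11969885 0.21361745]
```

View pics/w10.png

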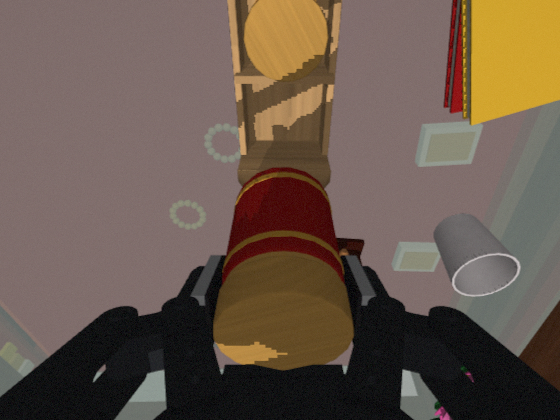

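View pics/sc10.png

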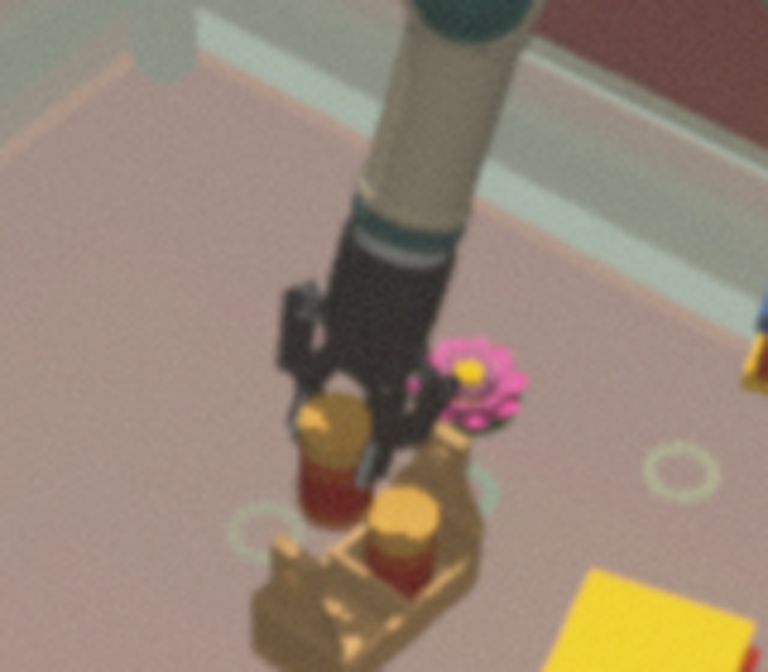

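```bash
python3 - <<'E'
from h import *
d=wristcam()
# lid now at 0.085+0.17 nominal
p,_=tool()
im=d["color"]; crop(im,200,160,370,400,2.4,"pics/w10c.png")
for v in(366,370,372): print(plane(d,285,v,.085+p[2]-.0449)-p)
s=get_image("scene")
c=proj(s,[*(C-.036*V),.085+p[2]-.0449]);print("expected lid centre scene",c,((c+.4)-[230,60])*4.8)
c=proj(s,[*(C-.036*V),p[2]-.0449]);print("expected base centre scene",c,((c+.4)-[230,60])*4.8)
c=proj(s,[*(C+.036*V),.093]);print("expected jar a lid scene",c,((c+.4)-[230,60])*4.8)
E
```

```text
[ 0.00046337 -0.01113646  0.0401    ]
[ 0.00028506 -0.01442081  0.0401    ]
[ 0.0001939  -0.01609997  0.0401    ]
expected lid centre scene [300.84309777 146.62136034] [341.9668693  417.70252961]
expected base centre scene [300.22884106 163.88958438] [339.01843707 500.59000501]
expected jar a lid scene [313.23361996 166.48033174] [401.44137582 513.02559235]
```

View pics/w10c.png

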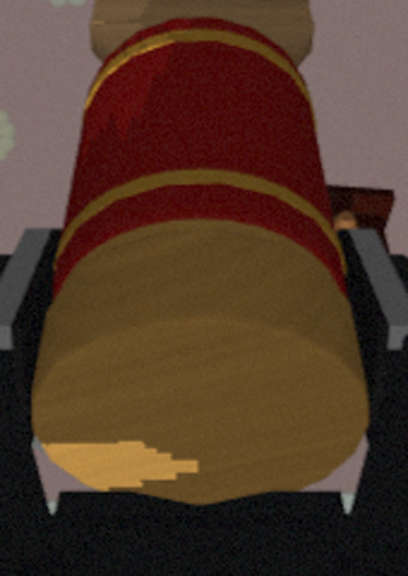

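```bash
python3 -m jog '[255,-1.0,2.8,0,0,0,0, 255,-2.0,5.6,0,0,0,0, 255,-3.0,8.3,0,0,0,0, 255,-3.9,10.8,0,0,0,0, 255,-4.8,13.1,0,0,0,0, 255,-4.8,13.1,0,0,0,0]'
python3 - <<'E'
from h import *
d=wristcam(); cv2.imwrite("pics/w11.png",d["color"])
s=get_image("scene");crop(s["color"],230,60,390,200,4.8,"pics/sc11.png")
p,R0=tool();print(p,get_state()["contact_force"])
E
```

```text
clock: 13.98
position: [0.5296, 0.12, 0.0728]
ee_rot: [-0.387, 0.569, -0.423, 0.589]
contact_force: [-0.3, -0.2, -1.2]
width: 0.053
[0.53155752 0.12064268 0.07482091] [-0.52401103  0.25226242 -2.09483994]
```

View pics/sc11.png

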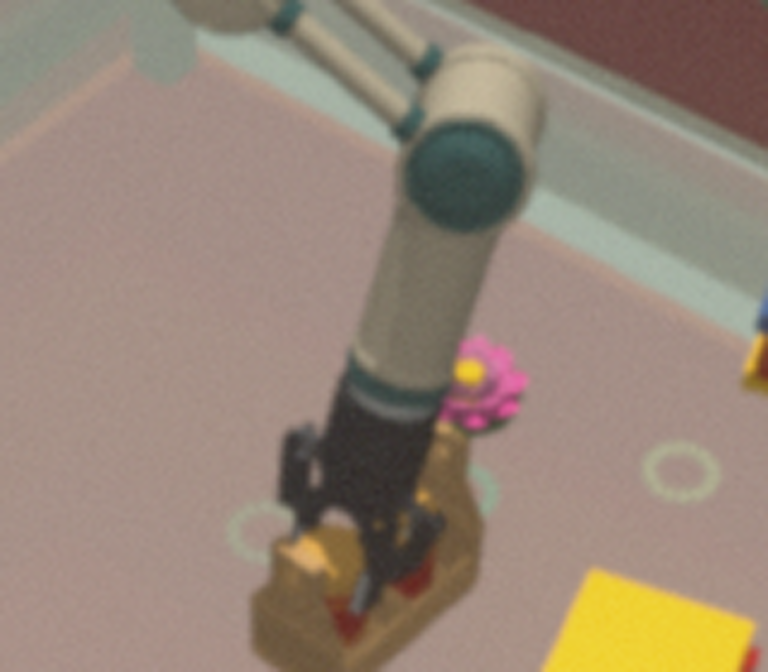

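View pics/w11.png

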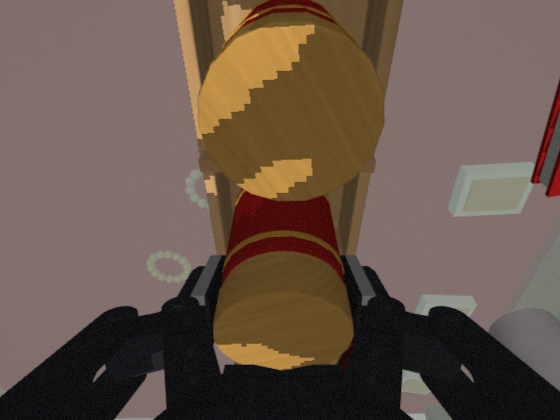

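```bash
python3 -m jog '[255,-0.34,0.94,0,0,0,0, 255,-0.68,1.88,0,0,0,0, 255,-0.75,2.06,0,0,0,0, 255,-0.75,2.06,0,0,0,0]'
```

```text
clock: 14.58
position: [0.5311, 0.1212, 0.0529]
ee_rot: [-0.389, 0.568, -0.422, 0.59]
contact_force: [-0.8, 1.4, 4.0]
width: 0.0529
```

```bash
python3 -m jog '[120,0,0,0,0,0,0, 30,0,0,0,0,0,0, 30,0,0,0,0,0,0, 30,0,0,0,0,0,0, 30,1.0,-2.8,0,0,0,0, 30,2.7,-7.5,0,0,0,0, 30,4.1,-11.3,0,0,0,0, 30,5.5,-15,0,0,0,0, 30,5.5,-15,0,0,0,0]'
python3 - <<'E'
from h import *
d=wristcam(); cv2.imwrite("pics/w12.png",d["color"])
p,R0=tool();print(p,get_state()["contact_force"])
# look pose upright over rod/rest
yaw=np.radians(-7.9)
rows([.57,-.19,.21],down(yaw))
E
```

```text
clock: 15.7
position: [0.5333, 0.1212, 0.2152]
ee_rot: [-0.391, 0.566, -0.421, 0.591]
contact_force: [-0.2, 0.6, 0.0]
width: 0.0752
[0.53202975 0.12104657 0.21307842] [ 0.02363743 -0.49953461 -0.40583287]
shift cm [28.89 10.81  5.54] rot [-0.106  0.579  2.49 ]
```

View pics/w12.png

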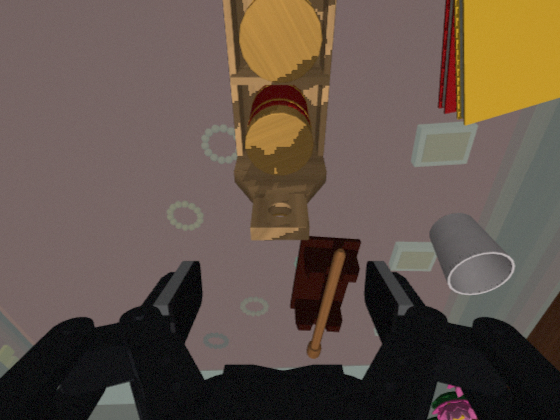

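```bash
python3 - <<'E'
from h import *
w=get_image("wrist");T=np.linalg.inv(np.array(w["tool_from_camera"]));K=w["mtx"]
for L in(0,15,25,30,35,40):
    R=lean(L,0.)
    g=np.array([0,0,0.]);t=tcp(g,R,.0187)
    for nm,X in(("tip",[0,.216,0]),("mid",[0,.12,0])):
        q=T[:3,:3]@(R.T@(np.array(X)-t))+T[:3,3]; u=K@q; print(L,nm,(u[:2]/u[2]).round(0),q[2].round(3))
e=np.array([.5612,-.257]);tp=np.array([.593,-.033]);v=(tp-e)/np.linalg.norm(tp-e);k=e+.011*v
print(v,np.degrees(np.arctan2(v[0],v[1])),k)
for L in(30,):
    R=lean(L,np.radians(-8.1))
    rows(tcp([*k,.15],R,.020),R)
E
```

```text
0 tip [ 282. -503.] 0.077
0 mid [282. -31.] 0.105
15 tip [ 282. -228.] 0.133
15 mid [282.  11.] 0.136
25 tip [ 283. -128.] 0.171
25 mid [282.  40.] 0.157
30 tip [283. -89.] 0.189
30 mid [283.  54.] 0.167
35 tip [283. -55.] 0.207
35 mid [283.  68.] 0.177
40 tip [283. -25.] 0.225
40 mid [283.  81.] 0.187
[0.14055499 0.99007287] 8.079962292372052 [ 0.5627461 -0.2461092]
shift cm [30.63 19.53  5.32] rot [0.073 0.626 6.245]
```

```bash
python3 - <<'E'
from h import *
w=get_image("wrist");M=np.array(w["tool_from_camera"])
R=lean(40)
t=np.array([.53,-.09,.33])-R@M[:3,3]; print(t); rows(t,R)
E
```

```text
[ 0.5315879  -0.0571492   0.17207741]
shift cm [15.35  9.72  1.11] rot [0.036 0.017 7.503]
```

```bash
python3 -m jog '[30,15.4,9.7,1.1,0,0,7.5, 30,15.4,9.7,1.1,0,0,7.5, 30,15.4,9.7,1.1,0,0,7.5, 30,15.4,9.7,1.1,0,0,7.5, 30,15.4,9.7,1.1,0,0,7.5, 30,15.4,9.7,1.1,0,0,7.5, 30,15.4,9.7,1.1,0,0,7.5, 30,15.4,9.7,1.1,0,0,7.5, 30,15.4,9.7,1.1,0,0,7.5]'
python3 - <<'E'
from h import *
d=wristcam(); cv2.imwrite("pics/w13.png",d["color"])
np.savez("w13.npz",mtx=d["mtx"],R=d["R"],t=d["t"])
p,R0=tool();print(p,R0.round(3),get_state()["qpos"].round(2))
crop(d["color"],190,0,390,150,4,"pics/w13c.png")
E
```

```text
clock: 16.98
position: [0.5323, -0.0561, 0.1741]
ee_rot: [0.632, -0.282, 0.649, -0.316]
contact_force: [-1.0, -0.4, -1.0]
width: 0.0756
[ 0.53235547 -0.05606377  0.17422735] [[-0.042  0.034  0.999]
 [-0.766  0.641 -0.054]
 [-0.641 -0.767 -0.001]] [-0.62  0.41  1.67  0.57  1.5  -0.74]
```

View pics/w13.png

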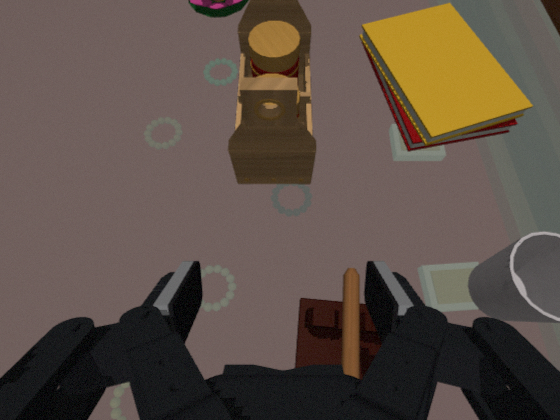

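View pics/w13c.png

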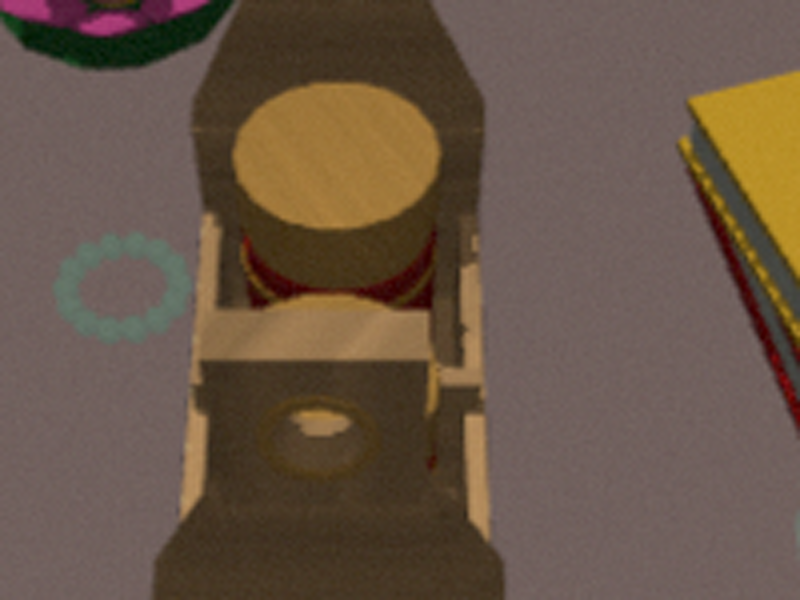

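```bash
python3 - <<'E'
from h import *
d=dict(np.load("w13.npz")); f=lambda x,y:(x/4+190-.37,y/4-.37)
P=lambda p,z:plane(d,*p,z).round(4)
print("bottom",P((237,183.5),0),P((313,183),0))
print("top outer",P(f(203,360),.149),P(f(428,360),.149),"top inner",P(f(209,309),.149),P(f(431,309),.149))
print("eye",P(f(318,437),.128))
print("step z70", P((230.5,148),.070))
print("rod tip",P((351,269),.049), "pred eye c", C-.085*V)
print("jar a lid",P(f(337,155),.093))
i=cv2.imread("pics/w13.png");crop(i,210,80,340,200,5,"pics/w13d.png")
E
```

```text
bottom [0.4873 0.0844 0.    ] [0.5741 0.0802 0.    ]
top outer [0.5094 0.082  0.149 ] [0.5498 0.0797 0.149 ] top inner [0.5106 0.0939 0.149 ] [0.5512 0.0916 0.149 ]
eye [0.5292 0.0812 0.128 ]
step z70 [0.4904 0.0858 0.07  ]
rod tip [ 0.5932 -0.0307  0.049 ] pred eye c [0.52895896 0.08194961]
jar a lid [0.5372 0.2002 0.093 ]
```

View pics/w13d.png

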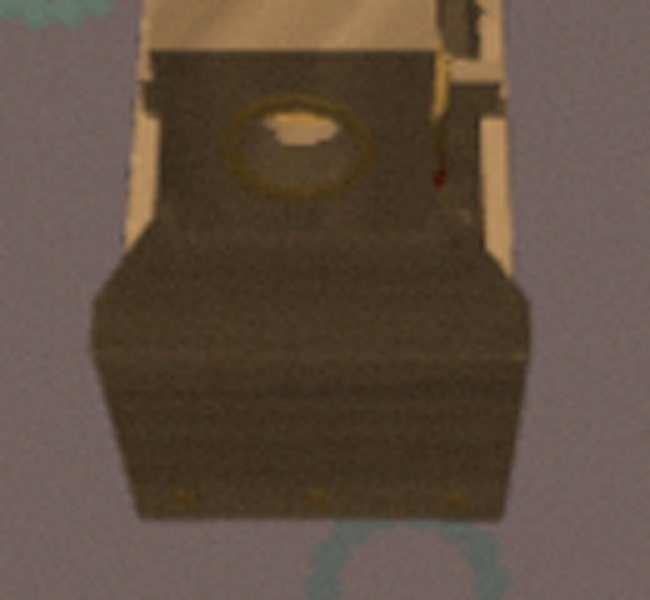

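```bash
python3 - <<'E'
from h import *
k=[.5627,-.246]; R=lean(30,np.radians(-8.1))
rows(tcp([*k,.14],R,.0205),R)
E
```

```text
shift cm [16.97 -7.42  4.15] rot [ 0.366  0.51  -1.237]
```

```bash
python3 -m jog '[0,17,-7.4,4.15,0.37,0.51,-1.24, 0,17,-7.4,4.15,0.37,0.51,-1.24, 0,17,-7.4,4.15,0.37,0.51,-1.24, 0,17,-7.4,4.15,0.37,0.51,-1.24, 0,17,-7.4,4.15,0.37,0.51,-1.24, 0,17,-7.4,4.15,0.37,0.51,-1.24, 0,17,-7.4,4.15,0.37,0.51,-1.24]'
python3 - <<'E'
from h import *
d=wristcam(); cv2.imwrite("pics/w14.png",d["color"])
k=[.5627,-.246]; R=lean(30,np.radians(-8.1))
p,R0=tool();print(p)
rows(tcp([*k,.049],R,.0205),R)
E
```

```text
clock: 17.9
position: [0.5636, -0.2359, 0.1217]
ee_rot: [0.586, -0.309, 0.636, -0.396]
contact_force: [0.5, -0.4, -0.2]
width: 0.0851
[ 0.56364606 -0.2360919   0.12151555]
shift cm [4.49 7.83 0.05] rot [-0.002 -0.009 -0.005]
```

View pics/w14.png

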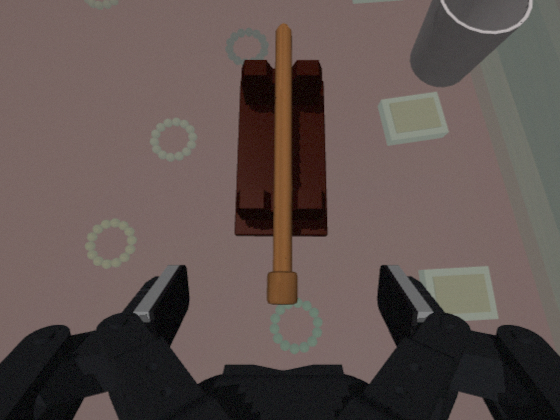

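```bash
python3 - <<'E'
from h import *
d=wristcam()
a=plane(d,283,272,.060);b=plane(d,282.5,296,.060);t=plane(d,284,25,.049);print(a,b,t,a-b,np.degrees(np.arctan2((t-b)[0],(t-b)[1])))
crop(d["color"],230,220,340,330,5,"pics/w14c.png")
E
```

```text
[ 0.56404934 -0.23391111  0.06      ] [ 0.56150256 -0.24923818  0.06      ] [ 0.59428731 -0.03040984  0.049     ] [0.00254678 0.01532706 0.        ] 8.520650087474818
```

View pics/w14c.png

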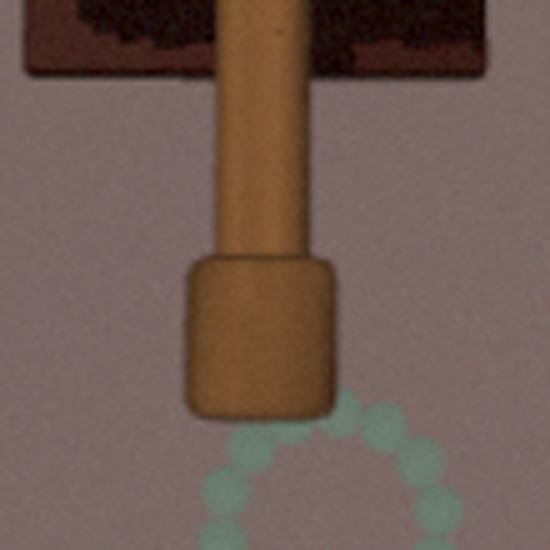

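```bash
python3 -m jog '[0,1.5,2.7,0.05,0,0,0, 0,3.0,5.4,0.05,0,0,0, 0,4.3,7.9,0.05,0,0,0, 0,4.3,7.9,0.05,0,0,0, 255,4.3,7.9,0.05,0,0,0, 255,4.3,7.9,0.05,0,0,0, 255,4.3,7.9,0.05,0,0,0, 255,4.3,7.9,0.05,0,0,0, 255,4.3,7.9,0.05,0,0,0, 255,4.3,7.9,0.05,0,0,0, 255,4.3,7.9,0.05,0,0,0]' 80
python3 - <<'E'
from h import *
d=wristcam(); cv2.imwrite("pics/w15.png",d["color"])
p,R0=tool();s=get_state();print(p,s["contact_force"],s["width"])
E
```

```text
clock: 19.38
position: [0.5646, -0.2352, 0.0311]
ee_rot: [0.585, -0.308, 0.637, -0.396]
contact_force: [-0.0, -1.1, 3.9]
width: 0.0197
[ 0.56459323 -0.23526039  0.03104569] [-0.5888656  -1.2884235   3.19951987] 0.02010304254070883
```

View pics/w15.png

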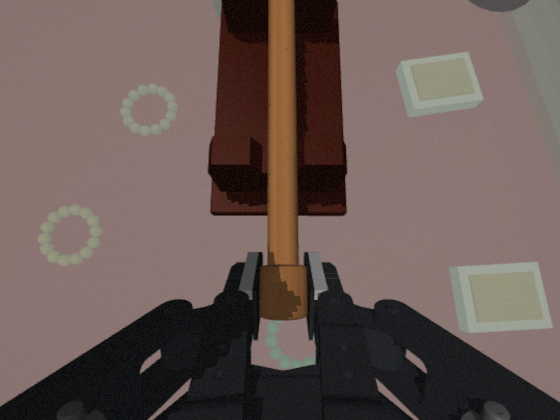

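```bash
python3 -m jog '[255,-1,-1.73,0,0,0,0, 255,-2,-3.46,0,0,0,0, 255,-3,-5.2,0,0,0,0, 255,-4,-6.93,0,0,0,0, 255,-4,-6.93,0,0,0,0, 255,-4,-6.93,0,0,0,0]'
python3 - <<'E'
from h import *
d=wristcam(); cv2.imwrite("pics/w16.png",d["color"])
p,R0=tool();s=get_state();print(p,s["contact_force"],s["width"])
z=.049+p[2]-.0311
h=cv2.cvtColor(d["color"],cv2.COLOR_BGR2HSV);m=cv2.inRange(h,(8,90,40),(20,255,255))
for r in(5,40,80,120,160,200,240):
    x=np.where(m[r,240:330])[0]+240
    c=(x.min()+x.max())/2; X=plane(d,c,r,z+.002); lo=R0.T@(X-p); print(r,x.min(),x.max(),X.round(4),"tool",lo.round(4))
s=get_image("scene");crop(s["color"],180,130,350,270,4.6,"pics/sc16.png")
E
```

```text
clock: 20.18
position: [0.5641, -0.235, 0.1107]
ee_rot: [0.585, -0.309, 0.637, -0.396]
contact_force: [0.0, -0.1, -0.7]
width: 0.0199
[ 0.56400623 -0.23483854  0.11024422] [-0.74049478 -0.95130549 -1.35079505] 0.019631793396062358
5 269 293 [ 0.5829 -0.1005  0.1301] tool [-0.1273  0.0508 -0.0006]
40 269 294 [ 0.5801 -0.1216  0.1301] tool [-0.1089  0.0401 -0.0004]
80 268 323 [ 0.5836 -0.1452  0.1301] tool [-0.0892  0.0286  0.0065]
120 240 324 [ 0.574  -0.1655  0.1301] tool [-0.0706  0.0179 -0.0001]
160 250 325 [ 0.5736 -0.1858  0.1301] tool [-0.0532  0.0078  0.0024]
200 249 322 [ 0.5699 -0.2045  0.1301] tool [-0.0367 -0.0017  0.0014]
240 268 297 [ 0.566  -0.222   0.1301] tool [-0.0212 -0.0107  0.0001]
```

View pics/w16.png

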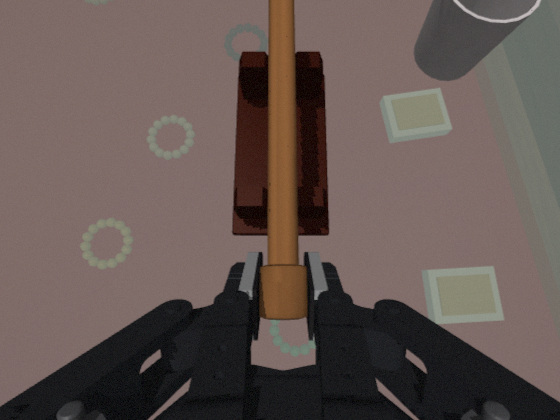

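View pics/sc16.png

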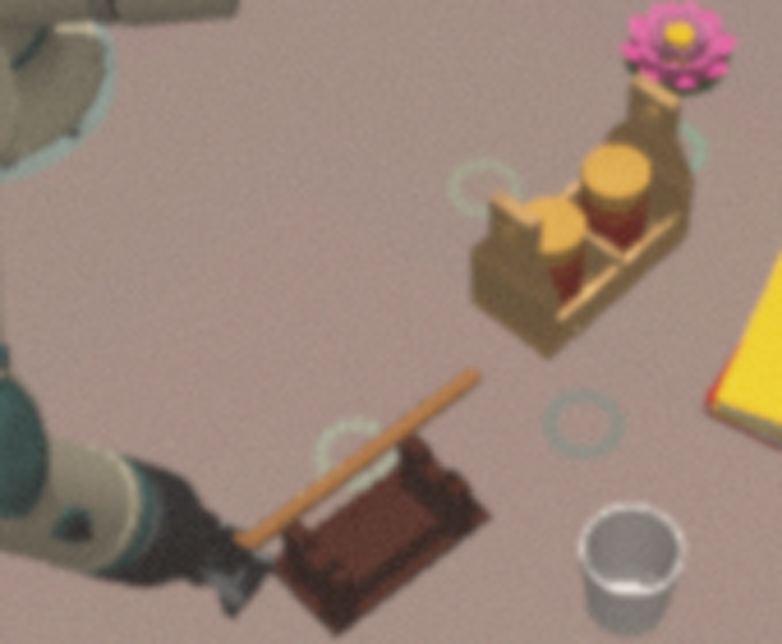

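```bash
python3 - <<'E'
from h import *
s=get_image("scene");t=get_image("top")
v=np.array([np.sin(np.radians(8.1)),np.cos(np.radians(8.1))])
tip=np.array([.5632,-.244])+.216*v; kn=np.array([.5632,-.244])-.011*v
for dz in(-.006,0,.006):
  c=proj(s,[*tip,.128+dz]); print("tip scene",((c+.4)-[180,130])*4.6, "top",proj(t,[*tip,.128+dz]))
c=proj(s,[*kn,.128]);print(((c+.4)-[180,130])*4.6)
crop(t["color"],250,170,370,260,6,"pics/tc16.png"); print(((proj(t,[*tip,.128])+.4)-[250,170])*6)
E
```

```text
tip scene [479.17550006 377.7105786 ] top [280.50217768 194.46751397]
tip scene [479.11655858 372.88855264] top [280.53498137 194.10755036]
tip scene [479.05721557 368.03367727] top [280.56803338 193.74486183]
[224.68339478 562.62131545]
[185.60988819 147.04530218]
```

View pics/tc16.png

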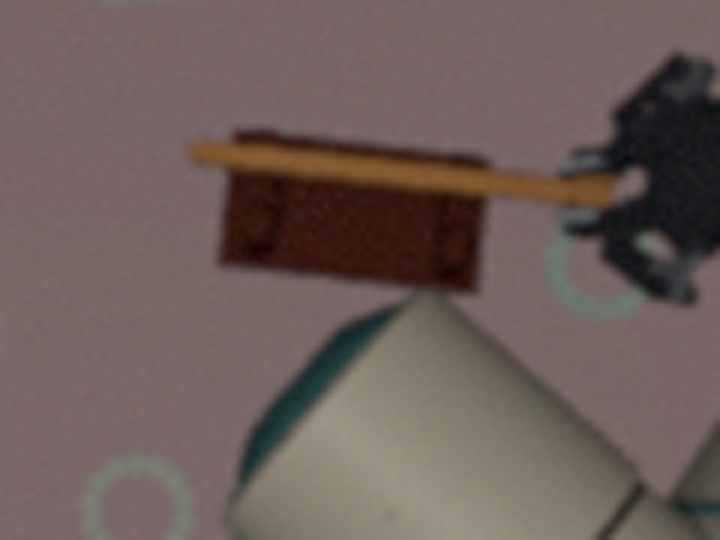

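```bash
cat >> h.py <<'E'
E_=np.array([.5294,.0815,.128]);YR=np.radians(-3.3);VR=np.array([np.sin(-YR),np.cos(-YR),0])
KOFF=np.array([0.0,0,0])
def rodgo(gap,dx=0,dz=0):
    # gap: tip to outer face of board A (neg = inside); knob mid on TCP centre plane
    R=lean(30,YR); km=E_-(gap+.216)*VR+np.array([dx,0,dz])
    # at grip: TCP (.5645,-.2352,.0311), knob (.5632,-.244,.049), tool yaw -8.1 lean 30
    Rg=lean(30,np.radians(-8.1)); o=Rg.T@(np.array([.5645,-.2352,.0311])-np.array([.5632,-.244,.049])); o[2]=.0003
    rows(km+R@o,R); print("off",o)
E
python3 - <<'E'
from h import *
rodgo(.03)
p,R=tool();print(np.degrees(np.arctan2(R[1,2],R[0,2])),R[2])
E
```

```text
shift cm [-6.22  3.61 -5.89] rot [-0.294 -0.545 -0.014]
off [0.00124638 0.01994954 0.0003    ]
-8.250553636425236 [-0.50164559 -0.86506962 -0.00250016]
```

```bash
python3 -m jog '[255,-3.1,1.8,-2.9,-0.15,-0.27,0, 255,-6.2,3.6,-5.9,-0.29,-0.55,0, 255,-6.2,3.6,-5.9,-0.29,-0.55,0, 255,-6.2,3.6,-5.9,-0.29,-0.55,0, 255,-6.2,3.6,-5.9,-0.29,-0.55,0]'
python3 - <<'E'
from h import *
s=get_image("scene");crop(s["color"],200,130,350,270,4.8,"pics/sc17.png")
t=get_image("top");crop(t["color"],190,170,350,260,5,"pics/tc17.png")
p,R=tool();print(p,np.degrees(np.arctan2(R[1,2],R[0,2])),R[2])
rodgo(.03);rodgo(.01)
f=lambda c:((c+.4)-[200,130])*4.8
print("eye",f(proj(s,E_)),"tip",f(proj(s,E_-.03*VR)))
print("top eye",(proj(t,E_)+.4-[190,170])*5,"tip",(proj(t,E_-.03*VR)+.4-[190,170])*5)
E
```

```text
clock: 21.0
position: [0.5172, -0.1569, 0.1106]
ee_rot: [0.603, -0.335, 0.621, -0.372]
contact_force: [-0.1, -0.1, -0.5]
width: 0.0198
[ 0.51692675 -0.15671541  0.1105854 ] -3.3271265707652073 [-0.50046947 -0.86574939  0.00288027]
shift cm [-0.1   0.11 -0.1 ] rot [-0.02   0.007 -0.004]
off [0.00124638 0.01994954 0.0003    ]
shift cm [-1.83  1.11 -0.1 ] rot [-0.02   0.007 -0.004]
off [0.00124638 0.01994954 0.0003    ]
eye [435.40389349 241.57738904] tip [406.45413764 266.11459034]
top eye [281.5227023 227.2632719] tip [328.9419874  228.58218334]
```

View pics/sc17.png

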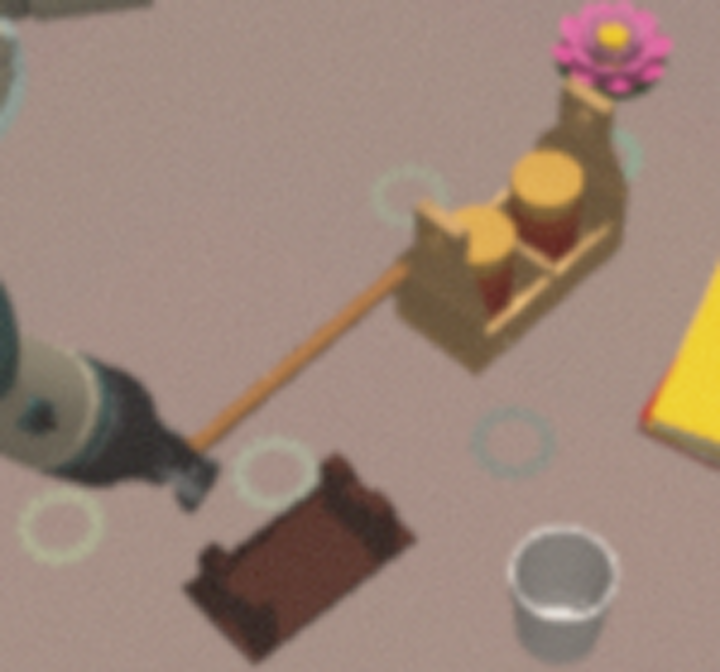

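View pics/tc17.png

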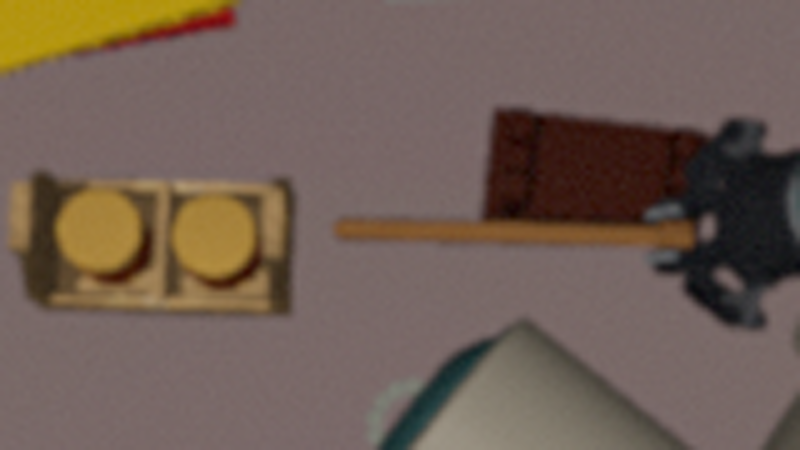

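```bash
python3 -m jog '[255,-0.9,0.6,-0.1,0,0,0, 255,-1.8,1.1,-0.1,0,0,0, 255,-2.6,1.6,-0.1,0,0,0, 255,-3.5,2.1,-0.1,0,0,0, 255,-3.5,2.1,-0.1,0,0,0]'
python3 - <<'E'
from h import *
s=get_image("scene");crop(s["color"],250,130,330,200,9,"pics/sc18.png")
t=get_image("top");crop(t["color"],180,190,300,250,6.5,"pics/tc18.png")
p,R=tool();print(p,get_state()["contact_force"])
rodgo(-.01)
f=lambda c:((c+.4)-[250,130])*9
print("eye",f(proj(s,E_)),f(proj(s,E_+.17*VR)))
E
```

```text
clock: 21.72
position: [0.5176, -0.1137, 0.1103]
ee_rot: [0.603, -0.335, 0.622, -0.371]
contact_force: [-0.2, 0.3, 0.2]
width: 0.0198
[ 0.51777026 -0.11480573  0.11021609] [-0.53101682 -0.33829061 -0.29227385]
shift cm [ 0.05 -0.01  0.06] rot [-0.014  0.015 -0.003]
off [0.00124638 0.01994954 0.0003    ]
eye [366.38230029 452.95760445] [658.15466159 205.65751673]
```

View pics/sc18.png

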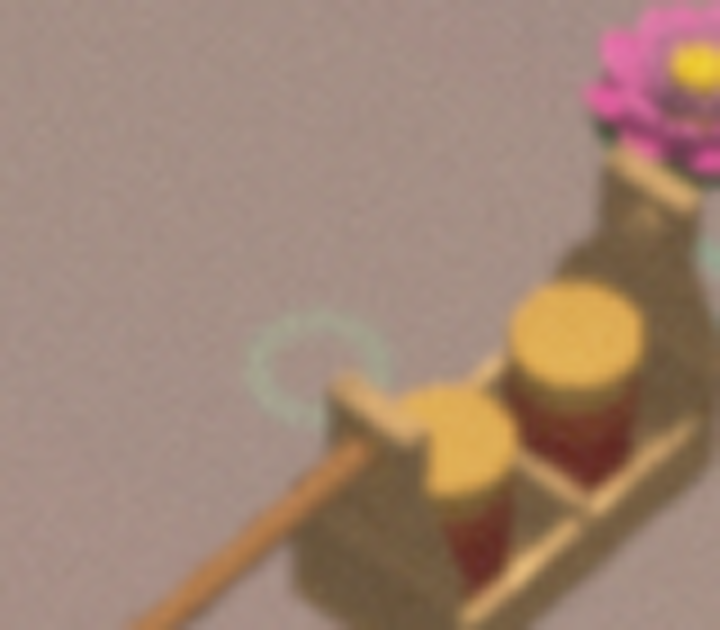

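View pics/tc18.png

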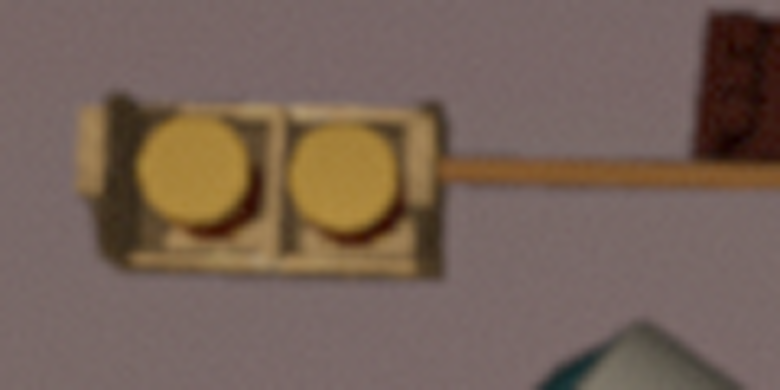

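```bash
python3 -m jog '[255,-0.4,0.25,0.05,0,0,0, 255,-0.9,0.5,0.08,0,0,0, 255,-1.3,0.75,0.08,0,0,0, 255,-1.7,1.0,0.08,0,0,0, 255,-1.7,1.0,0.08,0,0,0]'
python3 - <<'E'
from h import *
s=get_image("scene");crop(s["color"],250,130,330,200,9,"pics/sc19.png")
t=get_image("top");crop(t["color"],180,190,300,250,6.5,"pics/tc19.png")
p,R=tool();print(p,get_state()["contact_force"],get_state()["moment"])
rodgo(-.03)
E
```

```text
clock: 22.45
position: [0.5195, -0.0948, 0.11]
ee_rot: [0.603, -0.335, 0.622, -0.371]
contact_force: [-0.4, 0.1, -0.6]
width: 0.0198
[ 0.51964672 -0.09523798  0.11002258] [-0.32358829 -0.02754864 -0.93727094] [-0.3030593   0.0307112   0.01450005]
shift cm [ 0.   -0.01 -0.01] rot [-0.014  0.012 -0.005]
off [0.00124638 0.01994954 0.0003    ]
```

View pics/sc19.png

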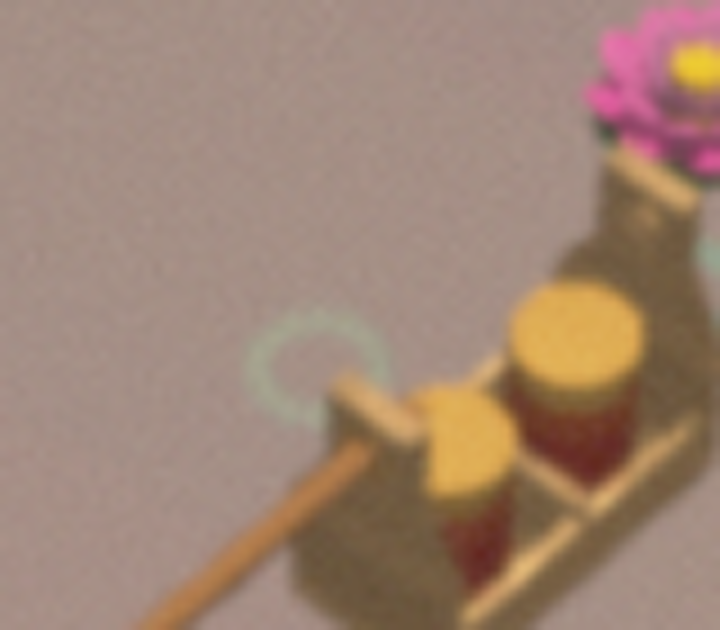

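View pics/tc19.png

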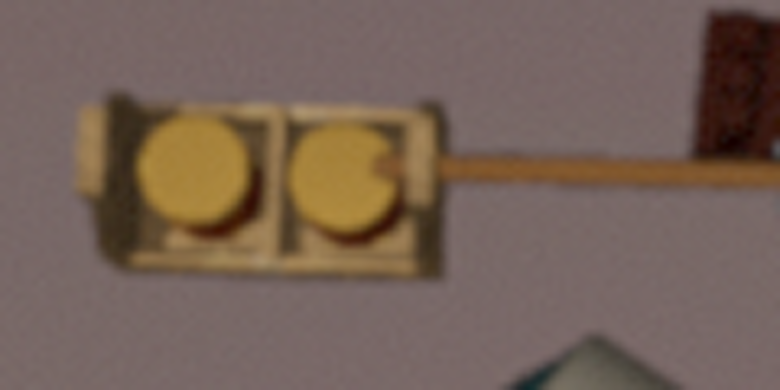

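```bash
python3 -m jog '[255,-1.5,0.87,0,0,0,0, 255,-3.0,1.73,0,0,0,0, 255,-4.5,2.6,0,0,0,0, 255,-6.0,3.46,0,0,0,0, 255,-7.5,4.33,0,0,0,0, 255,-9,5.2,0,0,0,0, 255,-9.9,5.7,0,0,0,0, 255,-9.9,5.7,0,0,0,0]'
python3 - <<'E'
from h import *
s=get_image("scene");crop(s["color"],250,130,330,200,9,"pics/sc20.png")
t=get_image("top");crop(t["color"],180,190,300,250,6.5,"pics/tc20.png")
d=wristcam();cv2.imwrite("pics/w20.png",d["color"])
p,R=tool();print(p,get_state()["contact_force"],get_state()["moment"])
rodgo(-.144)
E
```

```text
clock: 23.55
position: [0.526, 0.0196, 0.1103]
ee_rot: [0.603, -0.336, 0.621, -0.371]
contact_force: [-0.1, -0.6, -0.3]
width: 0.0199
[0.52638906 0.01832198 0.11019876] [ 0.11006028  0.03296287 -0.48147552] [-0.34345383  0.03423286  0.03645547]
shift cm [-0.01  0.02 -0.03] rot [-0.017  0.01  -0.003]
off [0.00124638 0.01994954 0.0003    ]
```

View pics/sc20.png

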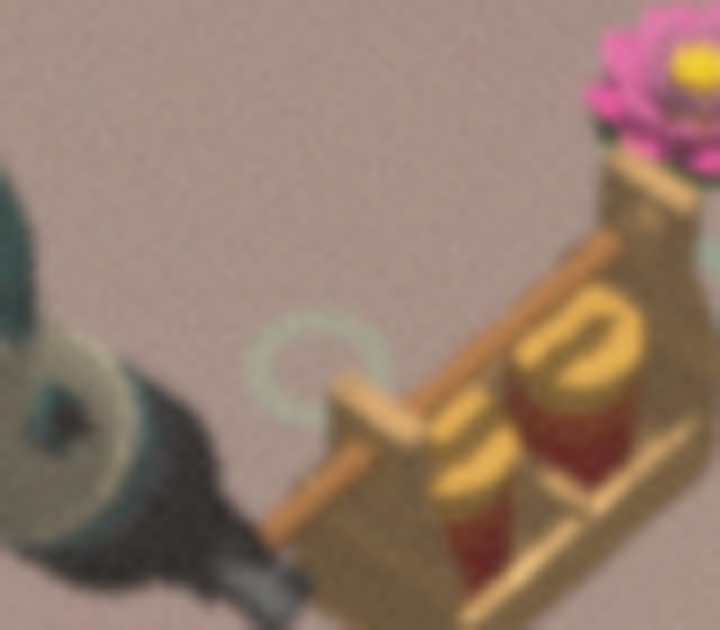

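View pics/tc20.png

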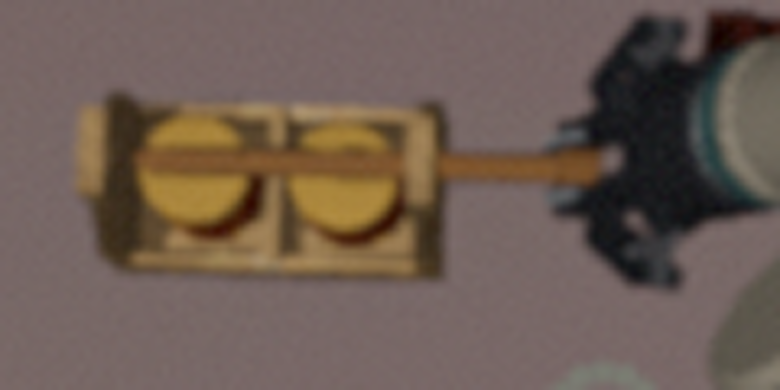

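View pics/w20.png

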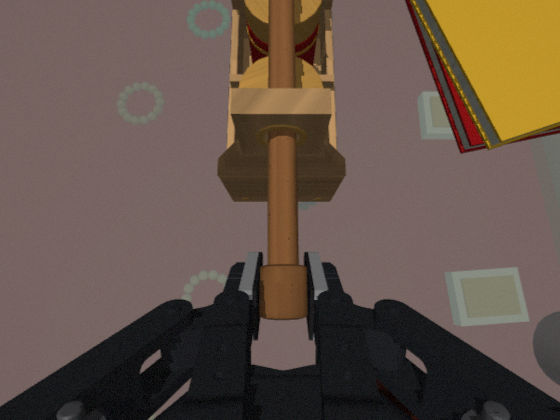

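```bash
python3 -m jog '[255,-0.7,0.4,0,0,0,0, 255,-1.4,0.8,0,0,0,0, 255,-2.1,1.2,0,0,0,0, 255,-2.8,1.6,0,0,0,0, 255,-3.4,2.0,0,0,0,0, 255,-4.1,2.35,0,0,0,0, 255,-4.1,2.35,0,0,0,0]'
python3 - <<'E'
from h import *
s=get_image("scene");crop(s["color"],250,130,330,200,9,"pics/sc21.png")
t=get_image("top");crop(t["color"],180,190,300,250,6.5,"pics/tc21.png")
d=wristcam();cv2.imwrite("pics/w21.png",d["color"])
p,R=tool();print(p,get_state()["contact_force"],get_state()["moment"])
rodgo(-.191)
E
```

```text
clock: 24.58
position: [0.5287, 0.0666, 0.1105]
ee_rot: [0.603, -0.335, 0.622, -0.371]
contact_force: [-0.4, 0.5, 0.4]
width: 0.0196
[0.52893359 0.06585497 0.1104617 ] [-0.63650724 -0.29722223  0.03897452] [-0.31858187  0.04374203  0.03132259]
shift cm [ 0.06  0.01 -0.01] rot [-0.015  0.012 -0.005]
off [0.00124638 0.01994954 0.0003    ]
```

View pics/sc21.png

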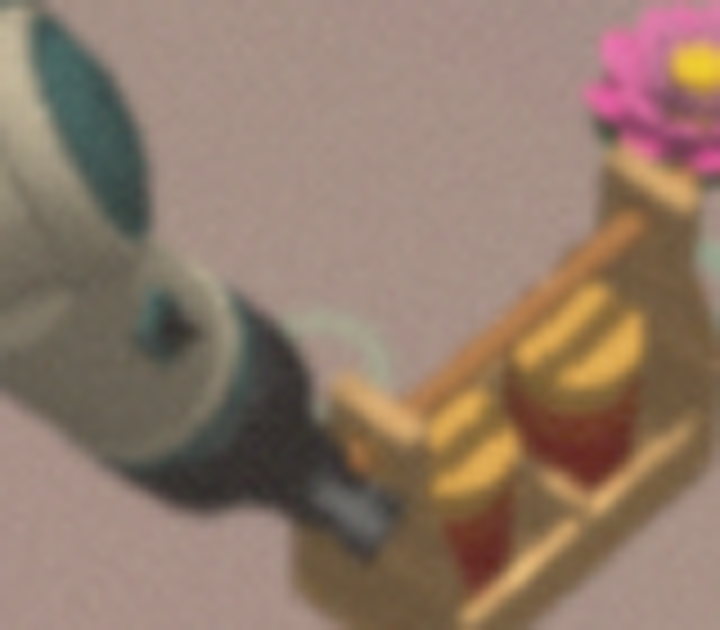

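View pics/tc21.png

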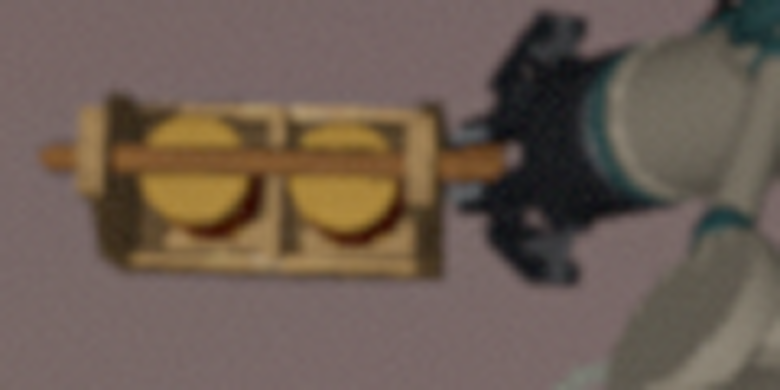

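View pics/w21.png

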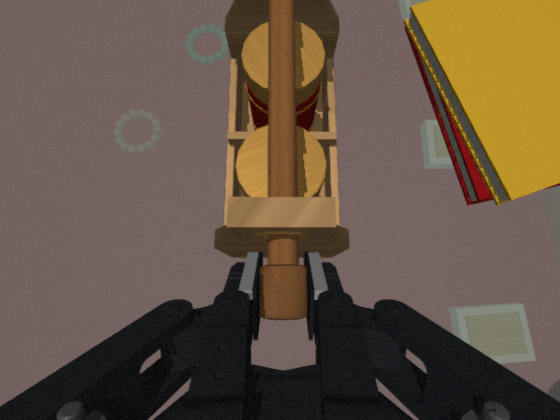

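```bash
python3 -m jog '[180,0,0,0,0,0,0, 0,0,0,0,0,0,0, 0,0,0,0,0,0,0, 0,0,0,0,0,0,0, 0,0,0,0,0,0,0, 0,1.7,-1,0,0,0,0, 0,3.5,-2,0,0,0,0, 0,0.5,-7.2,0,0,0,0, 0,-2.5,-12.4,0,0,0,0, 0,-2.5,-12.4,0,0,0,0]'
python3 - <<'E'
from h import *
d=wristcam();cv2.imwrite("pics/w22.png",d["color"])
t=get_image("top");crop(t["color"],180,190,300,250,6.5,"pics/tc22.png")
p,R=tool();print(p)
c=E_[:2]+.085*VR[:2]; print(c)
R=down(YR); rows(tcp([*c,.20],R,.02),R); rows(tcp([*c,.126],R,.02),R)
E
```

```text
clock: 25.98
position: [0.529, 0.0231, 0.2348]
ee_rot: [0.605, -0.334, 0.618, -0.374]
contact_force: [0.8, -0.6, -0.7]
width: 0.0855
[0.52630558 0.02409899 0.23043292]
[0.53429294 0.16635905]
shift cm [-9.82 11.49 -0.05] rot [-2.700e-02  1.000e-03 -3.746e+00]
shift cm [-6.13 17.9  -0.08] rot [-2.700e-02  1.000e-03 -3.746e+00]
```

View pics/w22.png

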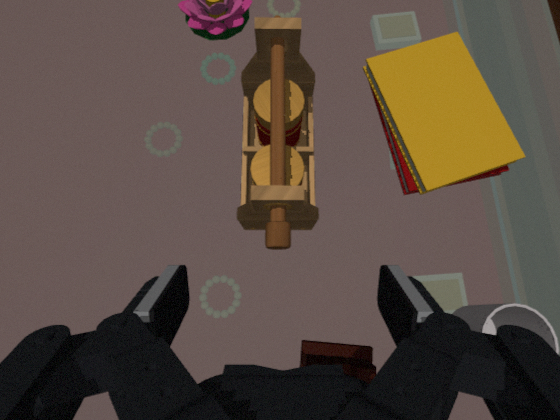

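View pics/tc22.png

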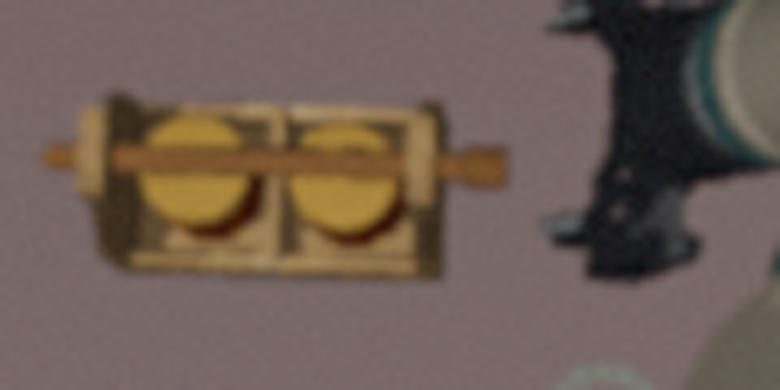

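```bash
python3 -m jog '[100,-9.8,11.5,0,0,0,-3.75, 100,-9.8,11.5,0,0,0,-3.75, 100,-9.8,11.5,0,0,0,-3.75, 100,-9.8,11.5,0,0,0,-3.75, 100,-9.8,11.5,0,0,0,-3.75, 100,-9.8,11.5,0,0,0,-3.75]' 100
python3 - <<'E'
from h import *
d=wristcam();cv2.imwrite("pics/w23.png",d["color"])
p,R=tool();print(p,R.round(3))
c=E_[:2]+.085*VR[:2]
R=down(YR); rows(tcp([*c,.126],R,.02),R)
E
```

```text
clock: 26.82
position: [0.5344, 0.1657, 0.1791]
ee_rot: [-0.485, 0.484, -0.515, 0.515]
contact_force: [0.2, -0.6, -0.7]
width: 0.0518
[0.53465329 0.16553527 0.17947775] [[-0.061  0.002  0.998]
 [-0.998  0.001 -0.061]
 [-0.001 -1.     0.002]]
shift cm [-0.07  7.35 -0.05] rot [-0.011 -0.023 -0.006]
```

View pics/w23.png

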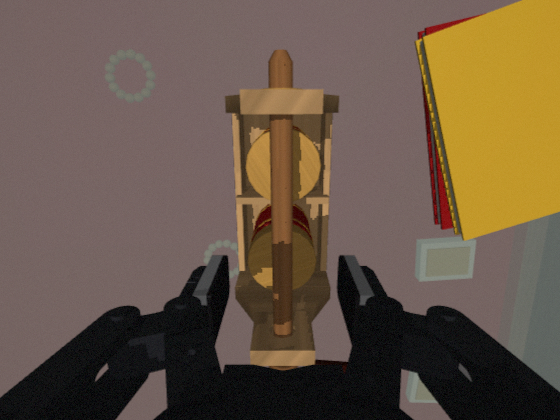

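```bash
python3 -m jog '[100,0,2.5,0,0,0,0, 100,0,5,0,0,0,0, 100,-0.1,7.3,0,0,0,0, 100,-0.1,7.3,0,0,0,0, 255,-0.1,7.3,0,0,0,0, 255,-0.1,7.3,0,0,0,0, 255,-0.1,7.3,0,0,0,0, 255,-0.1,7.3,0,0,0,0, 255,-0.1,7.3,0,0,0,0]' 110
python3 - <<'E'
from h import *
d=wristcam();cv2.imwrite("pics/w24.png",d["color"])
s=get_image("scene");crop(s["color"],230,60,390,200,4.8,"pics/sc24.png")
E
```

```text
clock: 28.0
position: [0.5346, 0.1686, 0.1081]
ee_rot: [-0.486, 0.485, -0.513, 0.515]
contact_force: [-3.0, -1.6, 5.8]
width: 0.0109
```

View pics/w24.png

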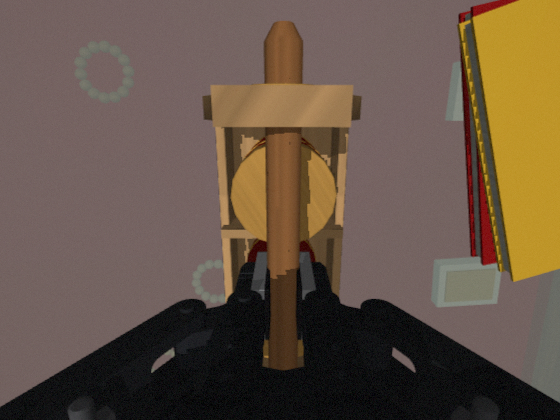

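View pics/sc24.png

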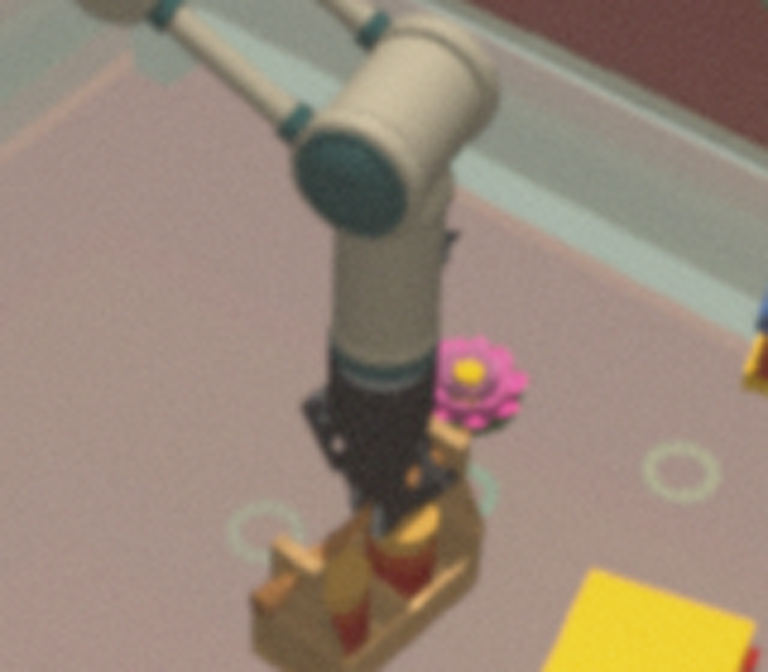

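```bash
python3 -m jog '[255,-0.1,-0.3,0,0,0,0, 255,-0.1,-0.6,0,0,0,0, 255,-0.1,-1.2,0,0,0,0, 255,-0.1,-2,0,0,0,0, 255,-0.1,-3,0,0,0,0, 255,-0.1,-4,0,0,0,0, 255,-0.1,-5,0,0,0,0, 255,-0.1,-5.8,0,0,0,0, 255,-0.1,-6.3,0,0,0,0, 255,-0.1,-6.4,0,0,0,0, 255,-0.1,-6.4,0,0,0,0, 255,-0.1,-6.4,0,0,0,0]' 110
python3 - <<'E'
from h import *
d=wristcam();cv2.imwrite("pics/w25.png",d["color"])
s=get_image("scene");crop(s["color"],230,60,390,200,4.8,"pics/sc25.png")
t=get_image("top");crop(t["color"],150,160,300,270,5,"pics/tc25.png")
p,R=tool();print(p,R.round(3))
E
```

```text
clock: 29.6
position: [0.5344, 0.1697, 0.1705]
ee_rot: [-0.486, 0.485, -0.514, 0.514]
contact_force: [0.3, 0.1, -6.2]
width: 0.0109
[0.53453236 0.16972139 0.17058365] [[-0.057  0.002  0.998]
 [-0.998  0.001 -0.057]
 [-0.001 -1.     0.002]]
```

View pics/w25.png

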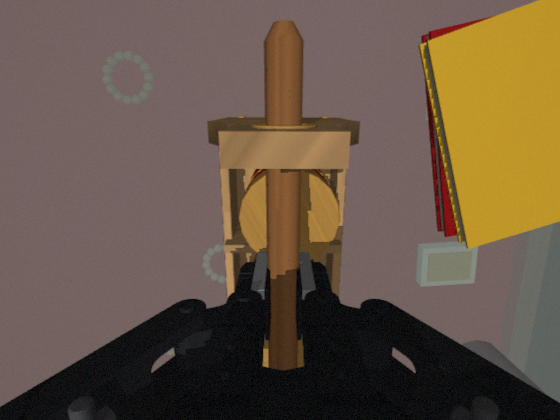

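View pics/sc25.png

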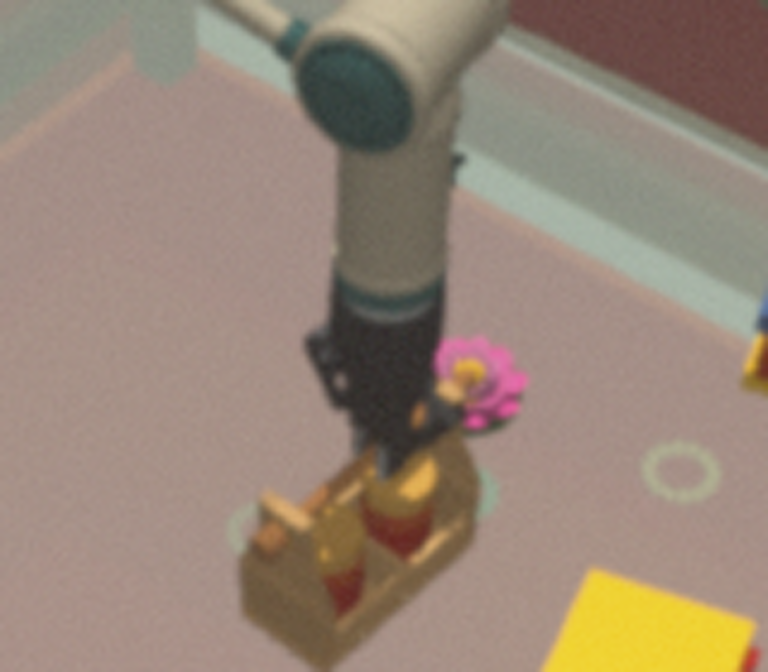

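View pics/tc25.png

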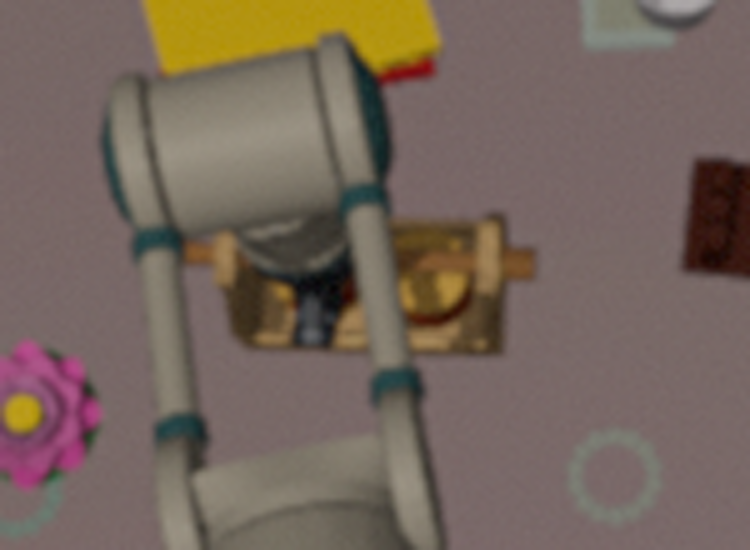

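```bash
python3 - <<'E'
from h import *
s=get_image("scene");crop(s["color"],265,125,345,205,9,"pics/sc26.png")
f=lambda X:(((proj(s,X)+.4)-[265,125])*9).round(0)
c=E_[:2]+.085*VR[:2]; n=np.array([VR[1],-VR[0]])
def pt(y,x,z,sl): return [*(c+(y+sl)*VR[:2]+n*x),z+.060]
for sl in(0,-.012):
  for nm,y in(("A",-.085),("B",.085),("Bi",.073)):
    print(sl,nm,"topL",f(pt(y,-.021,.149,sl)),"topR",f(pt(y,.021,.149,sl)),"botR",f(pt(y,.042,0,sl)),"z70R",f(pt(y,.042,.07,sl)))
d=wristcam();crop(d["color"],190,10,380,270,2.3,"pics/w26.png"); print(get_state()["clock"],get_state()["contact_force"],get_state()["moment"])
E
```

```text
0 A topL [190. 328.] topR [275. 388.] botR [310. 665.] z70R [314. 555.]
0 B topL [495.  79.] topR [580. 134.] botR [592. 417.] z70R [606. 302.]
0 Bi topL [474.  96.] topR [559. 151.] botR [573. 433.] z70R [586. 319.]
-0.012 A topL [167. 347.] topR [253. 407.] botR [289. 684.] z70R [293. 573.]
-0.012 B topL [474.  96.] topR [559. 151.] botR [573. 433.] z70R [586. 319.]
-0.012 Bi topL [453. 113.] topR [538. 168.] botR [553. 450.] z70R [566. 336.]
29.85 [-0.21001082 -0.5177266  -7.00908318] [ 0.0693767   0.14968494 -0.21571145]
```

View pics/sc26.png

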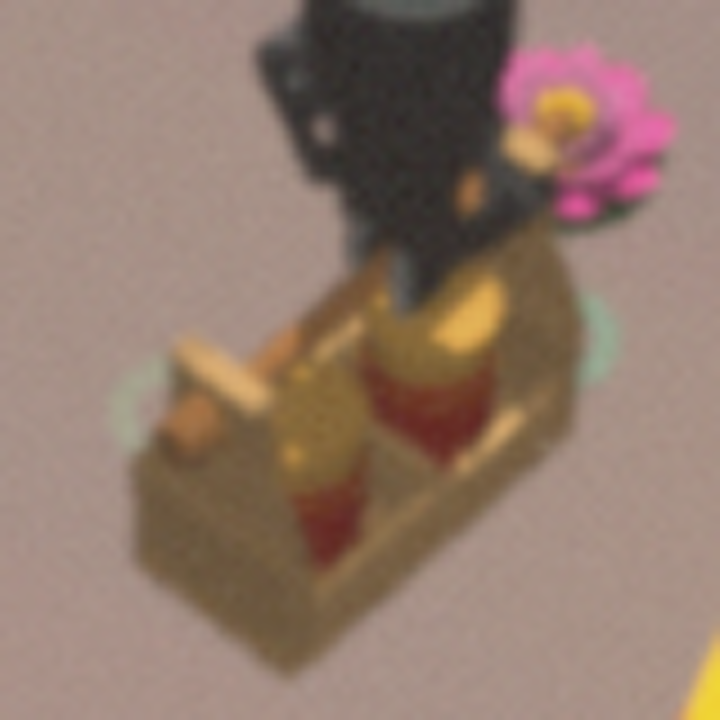

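View pics/w26.png

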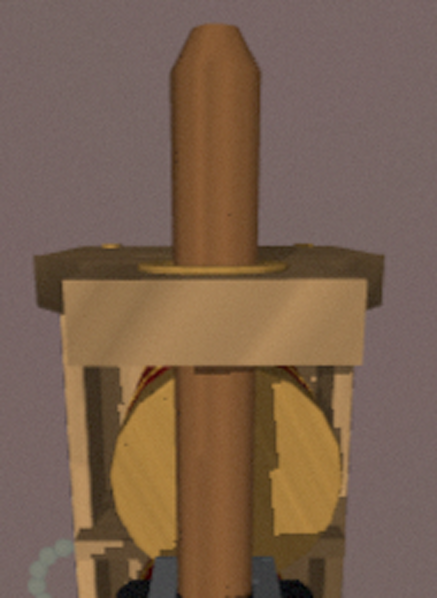

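```bash
python3 -m jog '[255,0,0,0,0,0,0, 255,0,0,0,0,0,0, 255,0,0,0,0,0,0, 255,0,0,0,0,0,0, 255,0,0,0,0,0,0, 255,0,0,0,0,0,0, 255,0,0,0,0,0,0, 255,0,0,0,0,0,0]' 110
python3 - <<'E'
from h import *
a=cv2.imread("pics/w25.png");d=wristcam();b=d["color"];cv2.imwrite("pics/w27.png",b)
print(np.abs(a.astype(int)-b)[:270].mean(), get_state()["contact_force"],get_state()["width"])
s=get_image("scene");crop(s["color"],265,125,345,205,9,"pics/sc27.png")
t=get_image("top");crop(t["color"],170,190,270,240,7,"pics/tc27.png")
E
```

```text
clock: 30.85
position: [0.5346, 0.1698, 0.1709]
ee_rot: [-0.486, 0.485, -0.514, 0.514]
contact_force: [-0.4, -0.5, -7.7]
width: 0.0108
2.825875220458554 [-0.03623533  1.01326705 -6.56704621] 0.010595626294716439
```

View pics/w27.png

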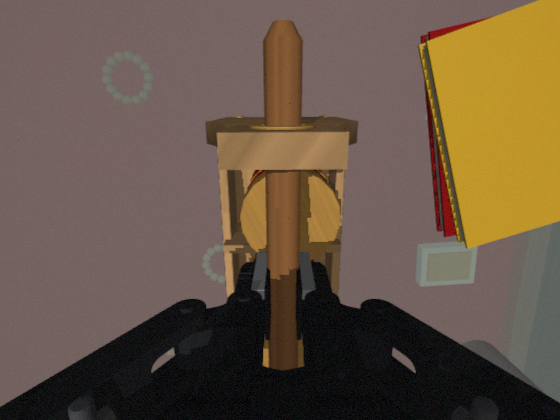

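View pics/tc27.png

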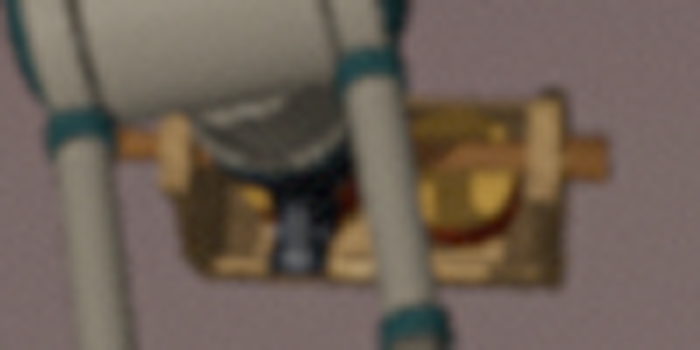

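View pics/sc27.png

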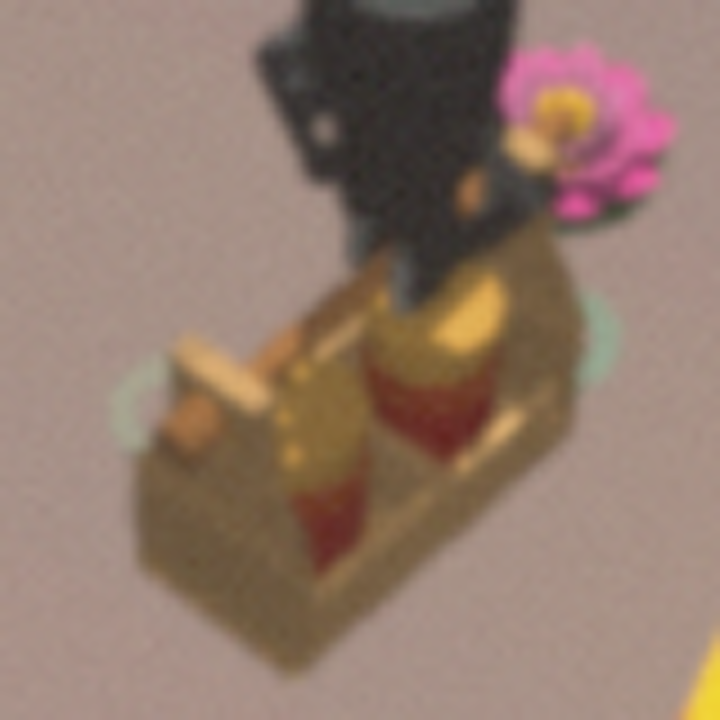

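```bash
python3 -c "
from rig import *
print(sign_off()); print(get_state()['clock'])"
```

```text
the job is handed in; nothing more can be done
None
the job is handed in; nothing more can be done
```

I handed the job in at about 31 s with the loaded carrier lifted by its rod and still held. Both jars were lowered upright into the two cells. The smaller rod, from the rest, runs through both eyes with its knob outside the -y board and its tip past the +y board.

- **Height:** the tool rose about 63 mm after gripping the rod, so allowing for the rod's play in the eyes the carrier is about 6 cm clear. The wrist carries about 6.5–7.7 N, roughly the full weight.
- **Stability:** views about a second apart showed the carrier steady. There was a sway of a pixel or so, probably a small swing on the rod.
- **Forces:** no reading I took passed about 8 N. Nothing was seen to touch the lotus, books or cup.

**Checks that disagreed or were less clean:**
- **Slip on lifting:** the carrier slid about 12 mm along the rod towards the knob, so the knob now sits almost against its board and the tip sticks out about 3 cm. It has stayed there, but the grip is now about that far off centre.
- **Level:** the scene view compared with the calibration suggests a tilt of about 1° at most, which is within the measuring error.
- **Camera agreement:** the wrist and fixed cameras differed by 2–3 mm in y.

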